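# Gauge the switch holes and pull the rejects

### The job

Check the switch holes of the three die-cast boxes on the blue mat with the green-banded go gauge from the rack: work along the row from the robot's left to its right, holding the gauge upright and trying it in the big hole of every box, right through where it goes, without forcing it where it stops. Every box that it will not go through belongs in the yellow reject bin, set down flat in it (not dropped); leave the good boxes where they stand and put the gauge back in its own hole in the rack. Do not disturb the other gauges or the things lying about.

Things in the scene. Friction and masses are not known exactly. Their poses are not given: they have to be found in the camera images.
- mat: blue inspection mat fixed to the bench, 180 (x) x 410 (y) x 3 mm thick; origin at the centre of its underside, on the bench. The three boxes stand on it in a row along its y axis, at about +140, 0 and -140 mm; +y is the robot's left end of the row
- box_a_mid (a point): one of three outwardly identical bare-aluminium die-cast enclosures, 112 long x 60 wide x 40 high mm, about 0.2 kg, open underneath, standing on the mat open side down, face up. This point is its centre, half-way up; x along its length towards the end with the switch hole, y across its 60 mm width, z up. The hole may be at the near or the far end
- box_a_hole (a point): centre of the mouth of this box's vertical switch hole, on its top face, 28 mm from its centre towards its +x end. 23 mm wide at the face. Good box: 23 mm wide through the 12 mm bore, then 28 mm of empty inside above the mat. Bad box: narrows to 17 mm from 4 mm down, so the green gauge stops about 8 mm in. Which are good is not told
- box_b_mid (a point): one of three outwardly identical bare-aluminium die-cast enclosures, 112 long x 60 wide x 40 high mm, about 0.2 kg, open underneath, standing on the mat open side down, face up. This point is its centre, half-way up; x along its length towards the end with the switch hole, y across its 60 mm width, z up. The hole may be at the near or the far end
- box_b_hole (a point): centre of the mouth of this box's vertical switch hole, on its top face, 28 mm from its centre towards its +x end. 23 mm wide at the face. Good box: 23 mm wide through the 12 mm bore, then 28 mm of empty inside above the mat. Bad box: narrows to 17 mm from 4 mm down, so the green gauge stops about 8 mm in. Which are good is not told
- box_c_mid (a point): one of three outwardly identical bare-aluminium die-cast enclosures, 112 long x 60 wide x 40 high mm, about 0.2 kg, open underneath, standing on the mat open side down, face up. This point is its centre, half-way up; x along its length towards the end with the switch hole, y across its 60 mm width, z up. The hole may be at the near or the far end
- box_c_hole (a point): centre of the mouth of this box's vertical switch hole, on its top face, 28 mm from its centre towards its +x end. 23 mm wide at the face. Good box: 23 mm wide through the 12 mm bore, then 28 mm of empty inside above the mat. Bad box: narrows to 17 mm from 4 mm down, so the green gauge stops about 8 mm in. Which are good is not told
- rack: wooden gauge rack fixed to the bench, 200 (x) x 75 (y) x 50 mm high, origin at the centre of its underside; three vertical 25 mm holes, 34 mm deep, at x = -55, 0 and +55 mm on its centre line, one gauge standing in each. The rack may be at the left or right side
- gauge_green_mid (a point): the go gauge, green collar and top, 140 mm long, 0.15 kg, balanced 64 mm above its foot: a 20 mm steel plug below, a 24 mm collar from 40 to 47 mm above its foot, then a round handle 16 mm across. It stands upright, plug down, in one of the rack's holes, its foot 16 mm and its top 156 mm above the bench. This point is on its axis, half-way up (70 mm above its foot); z runs up through the handle
- gauge_green_tip (a point): centre of the go gauge's flat foot, the lower end of the plug, 70 mm below gauge_green_mid on the axis; the lowest 8 mm taper from 20 to 14 mm across
- gauge_red_mid (a point): loose bystander, to be left alone: another gauge in the rack, same length and handle, red collar and top, 22 mm plug; point on the axis half-way up
- gauge_blue_mid (a point): loose bystander, to be left alone: another gauge in the rack, same length and handle, blue collar and top, 18 mm plug; point on the axis half-way up
- bin: yellow open reject bin fixed to the bench on the side opposite the rack, 210 (x) x 170 (y) x 45 mm high outside, walls and floor 5 mm; origin at the centre of its underside
- bottle_mid (a point): loose bystander, to be left alone: white bottle with red cap, 60 mm across, 165 mm tall, standing; point at half height
- can_mid (a point): loose bystander, to be left alone: red spray can, 65 mm across, 170 mm tall, standing; point at half height
- spool_mid (a point): loose bystander, to be left alone: spool of green wire, 64 mm across, 52 mm tall; point at half height
- mug_mid (a point): loose bystander, to be left alone: blue cup, 66 mm across, 90 mm tall; point at half height
- driver_mid (a point): loose bystander, to be left alone: orange screwdriver, 170 mm long, 26 mm thick, lying along its x axis; point at its centre
- rocker_1_mid (a point): loose bystander, to be left alone: black and red round rocker switch, 25 mm across, 25 mm tall without its terminals, standing on the mat in the gap between the left and middle boxes; point at half height
- rocker_2_mid (a point): loose bystander, to be left alone: black and orange round rocker switch, as the other, in the gap between the middle and right boxes

How it is judged:
By the outcome, as a careful person would: the job done as asked, in the order asked, and still so for the second after the job is handed in, with the robot touching nothing.
It also fails if it takes over 72 s, if anything falls off the work surface, if the arm or the gripper's body presses on something with over 40 N, if the wrist force passes 120 N, or if a joint passes its speed limit or range.

### The arm

A 6-joint arm with a two-finger parallel gripper is mounted at the origin on the work surface. World frame = base frame: x ahead of the robot, y to its left, z up, the work surface at z = 0. Lengths are in m, angles in rad, forces in N, time in s.
With the tool pointing down it reaches from about 0.275 to 0.875 m from the base axis. Payload 12.5 kg.
Tool frame: the origin (TCP) lies at the very end of the fingers, on their centre line; the grasp point (between the pads) lies manip.grip_point_offset behind it (manip.grip_point_offset is the distance from the TCP to the grasp point, in m); y points along the fingers, x is the direction in which the jaws open and shut, and the axes are right-handed (so a half turn about y gives the same grasp; the last joint's range is limited). The gripper opens to 85 mm and grips with 20 to 120 N. Pads are 22 mm wide; open, the fingers measure 114 mm over their backs; the gripper's body (76 mm by 85 mm) begins 54 mm behind the grasp point. The pads swing forward as they close: fully open they stand 13 mm farther back than shut.
Start: joints at [1.16, 0.351, 1.652, -0, 1.139, -0.085], TCP at [0.176, 0.521, 0.231] pointing down, gripper open.
Joint ranges: [-2.75, 2.75], [-0.79, 2.1], [0.01, 2.65], [-1.57, 4.71], [0.07, 3.14], [-2.87, 2.87]. Speed limits (rad/s): [2.22, 2.22, 2.79, 3.14, 3.14, 3.14].

### API

Orientations are given as a unit quaternion [w, x, y, z].
In Python, from station import manip, snapshot, camera_info gives the robot as it stands. The module is installed in compiled form; this text tells all that it offers.
- The arm moves only by the tool servo_tool, never from a script. Its argument "motion" is a list of rows, each an object with "jaw": the opening, from 0 (shut) to 1 (fully open); "slide": the shift along the tool's x, y, z in mm, a list of three; "twist": the turn about the tool's y in rad. A call has 1 to 12 rows; each row shifts and turns the commanded pose from where the row before left it, along the tool's axes as they then stand; what a row does not reach is not made up. A row lasts 1/12 s, in which the tool goes at most 41.7 mm and 7.16 degrees, less where a joint would pass 70% of its speed; a pose out of reach is approached as far as the arm can. A call is refused whole if a number of a shift passes 41.7 or a number of a turn 0.125, either way. A call with a gripper value outside its range is refused whole. The fingers move at their own pace and stop on an object; "squeeze" is the grip in N (left out, the last holds). Time passes only in rows, so rows that do not move let the fingers close. It gives the time, the measured TCP pose, the force and the opening at its end, in the units of the state.
- manip.get_obs(): the state, without advancing time (a new reading comes with each control period).
- snapshot(name): name is "scene" or "top" or "wrist"; returns the picture (480x640x3 uint8, blue, green, red); there is no depth.
- camera_info(name): a dict with "intrinsics" (3x3 intrinsics, pixels), "cam_to_world" (4x4, takes a point from camera to world coordinates); the wrist camera has in their place "tool_from_camera" (4x4, takes a point from camera to tool coordinates, whose origin is the TCP and whose axes are the tool frame's). Camera axes: x right, y up, looking along -z (the intrinsics and any distortion apply to the point x, -y, -z); pixel columns grow to the right and rows downward; lengths in m; the calibration is good to about 2 mm. A picture is of the moment at which its call begins: read the wrist's pose just before it. camera_info takes no time and is no camera call.
- manip.finish_job(): hands the job in, once; it reports no verdict.
The state is a dict: "clock": time; "joints": joint angles; "joint_velocities": joint speeds; "tau": joint torques, N m; "tool_pos": TCP position; "orientation": TCP orientation; "ft_force": force on the tool from outside, world axes, zero at the start; "moment": the same for the moment, N m; "gripper_width": finger opening in m.
Only numpy, scipy, OpenCV 4.12 (cv2) and the standard library are available. Lean on these libraries where they do the work, as an engineer would, in place of code of your own. Each camera call takes 0.05 s, during which the arm holds its last target.

## Working session

There is one attempt and no reset: what is moved stays moved. The work goes in short steps, Python scripts to look and compute and a tool call to move; the robot and the scene stay as the last step left them, time stands still between calls to the robot, and variables do not carry over. Pictures are saved under pics/ and viewed, and the job is handed in when it is done.

Besides the shell and the picture viewer there is one more tool, called after ">>>" as name([rows], argument=value, ...), one row to a line, values as JSON. servo_tool: Moves the arm, as the interface text tells. Its arguments: {"type":"object","properties":{"motion":{"type":"array"},"squeeze":{"type":"number"}},"required":["motion"]}

```bash
mkdir -p pics
python3 - <<'E'
from station import manip, snapshot, camera_info
import cv2, numpy as np
np.set_printoptions(precision=4,suppress=True)
for n in ["scene","top","wrist"]:
    o=manip.get_obs()
    cv2.imwrite(f"pics/{n}0.png",snapshot(n)); print(n,camera_info(n))
print(o, manip.grip_point_offset)
E
```

```text
scene {'intrinsics': array([[560.0107,   0.    , 317.6391],
       [  0.    , 560.0107, 237.1715],
       [  0.    ,   0.    ,   1.    ]]), 'cam_to_world': array([[-0.2159, -0.6367,  0.7403,  1.3731],
       [ 0.9764, -0.1417,  0.1629,  0.1624],
       [ 0.0012,  0.758 ,  0.6523,  0.8197],
       [ 0.    ,  0.    ,  0.    ,  1.    ]])}
top {'intrinsics': array([[525.7877,   0.    , 323.3642],
       [  0.    , 525.7877, 244.2571],
       [  0.    ,   0.    ,   1.    ]]), 'cam_to_world': array([[-0.012 ,  0.9893, -0.1455,  0.3618],
       [-0.9999, -0.0105,  0.0105,  0.0076],
       [ 0.0089,  0.1457,  0.9893,  1.2574],
       [ 0.    ,  0.    ,  0.    ,  1.    ]])}
wrist {'intrinsics': array([[375.8876,   0.    , 311.2157],
       [  0.    , 375.8876, 235.643 ],
       [  0.    ,   0.    ,   1.    ]]), 'tool_from_camera': array([[ 1.    ,  0.0004, -0.0013,  0.0016],
       [-0.0013,  0.2643, -0.9644, -0.1426],
       [-0.    ,  0.9644,  0.2643,  0.0672],
       [ 0.    ,  0.    ,  0.    ,  1.    ]])}
{'clock': 0.1, 'joints': array([ 1.1604,  0.3512,  1.6523, -0.    ,  1.1391, -0.0846]), 'joint_velocities': array([ 0.0008,  0.001 , -0.0027, -0.0004, -0.001 ,  0.0002]), 'tau': array([  0.0012, -50.6843, -29.1875,  -0.0001,   0.0027,   0.    ]), 'tool_pos': array([0.1759, 0.5208, 0.2308]), 'orientation': array([-0.5743,  0.5746,  0.412 , -0.4126]), 'ft_force': array([-1.1112,  0.0147,  0.412 ]), 'moment': array([-0.0244, -0.0158,  0.0306]), 'gripper_width': 0.08538393315532974} 0.0187
```

View pics/scene0.png

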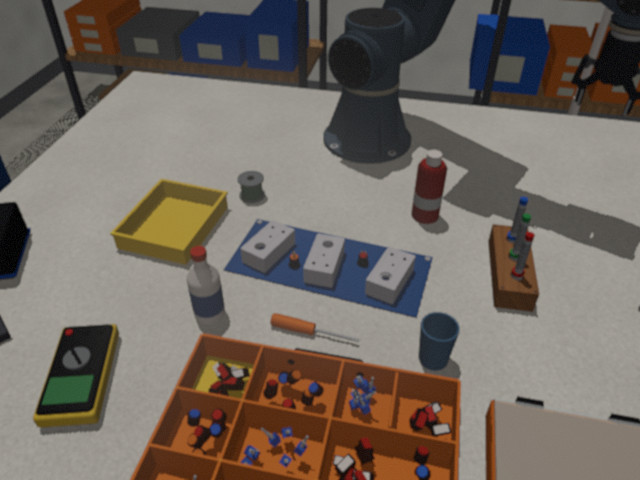

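View pics/top0.png

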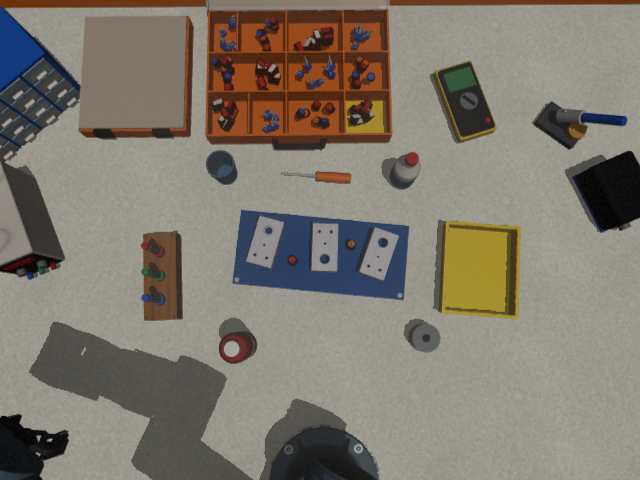

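View pics/wrist0.png

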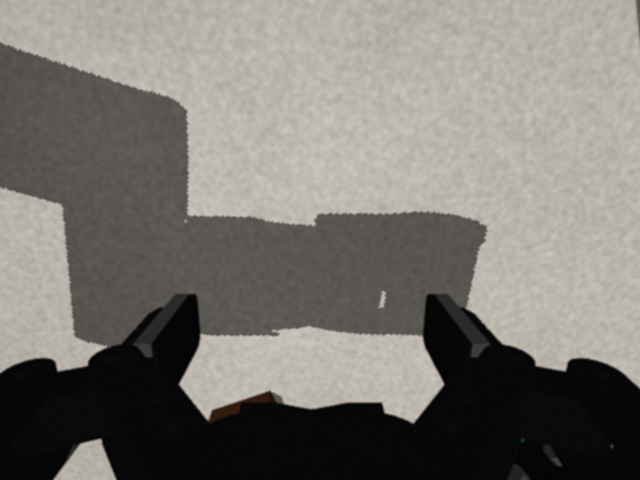

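The top view shows the rack at left (+y) with green in the middle (152,272), and the mat centred at about (321,254). The boxes are at about (265,241), (325,247) and (379,253), and the bin is at (480,270). I'll enlarge these areas.

Run:
```python
import cv2
a=cv2.imread('pics/top0.png')
cv2.imwrite('pics/c1.png',cv2.resize(a[205:305,230:415],None,fx=4.3,fy=4.3,interpolation=cv2.INTER_CUBIC))
cv2.imwrite('pics/c2.png',cv2.resize(a[225:330,130:200],None,fx=5,fy=5,interpolation=cv2.INTER_CUBIC))
s=cv2.imread('pics/scene0.png')
cv2.imwrite('pics/c3.png',cv2.resize(s[190:320,470:560],None,fx=4.5,fy=4.5,interpolation=cv2.INTER_CUBIC))
cv2.imwrite('pics/c4.png',cv2.resize(s[210:315,220:440],None,fx=3.6,fy=3.6,interpolation=cv2.INTER_CUBIC))
```

```text
(no output)
```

View pics/c1.png

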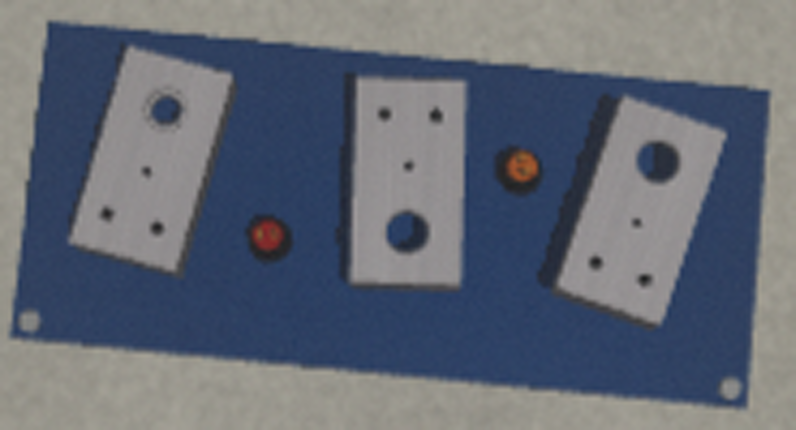

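View pics/c2.png

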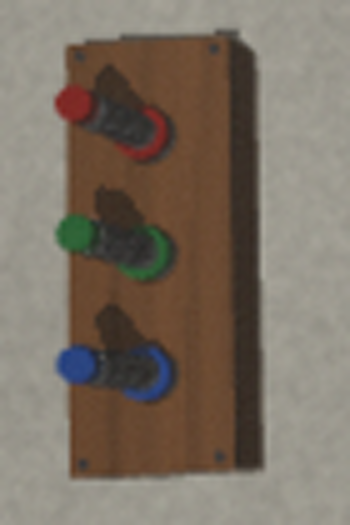

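View pics/c3.png

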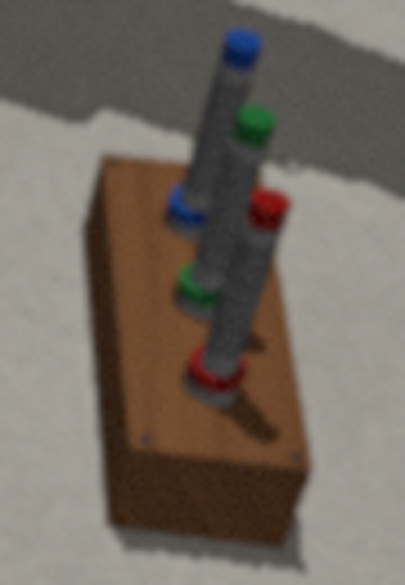

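View pics/c4.png

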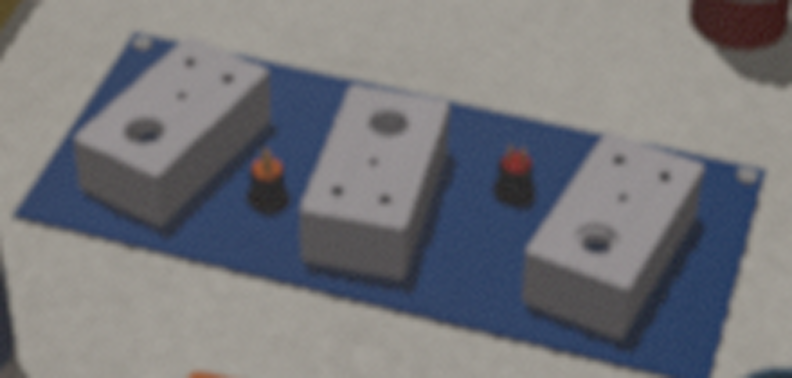

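```bash
cat > lib.py <<'E'
from station import manip, snapshot, camera_info
import cv2, numpy as np
from scipy.spatial.transform import Rotation as R
np.set_printoptions(precision=4,suppress=True)
def rot(o): q=o['orientation']; return R.from_quat([q[1],q[2],q[3],q[0]]).as_matrix()
def pose(o):
    T=np.eye(4); T[:3,:3]=rot(o); T[:3,3]=o['tool_pos']; return T
def ray(n,uv,T=None):
    c=camera_info(n); K=c['intrinsics']
    M=c['cam_to_world'] if n!='wrist' else T@c['tool_from_camera']
    d=np.linalg.inv(K)@np.array([uv[0],uv[1],1.]); d=np.array([d[0],-d[1],-d[2]])
    return M[:3,3], M[:3,:3]@d
def onplane(n,uv,z,T=None):
    p,d=ray(n,uv,T); return p+d*(z-p[2])/d[2]
def proj(n,P,T=None):
    c=camera_info(n); K=c['intrinsics']
    M=c['cam_to_world'] if n!='wrist' else T@c['tool_from_camera']
    q=np.linalg.inv(M)@np.append(P,1); return (K@np.array([q[0],-q[1],-q[2]])/(-q[2]))[:2]
def tri(obs):
    A=np.zeros((3,3));b=np.zeros(3)
    for p,d in obs:
        d=d/np.linalg.norm(d); Q=np.eye(3)-np.outer(d,d); A+=Q;b+=Q@p
    return np.linalg.solve(A,b)
def jawyaw(o): x=rot(o)[:,0]; return np.degrees(np.arctan2(x[1],x[0]))
def delta(o,P):  # tool-frame shift mm to bring TCP to P
    return rot(o).T@(np.array(P)-o['tool_pos'])*1000
E
python3 - <<'E'
from lib import *
o=manip.get_obs(); print(rot(o),jawyaw(o))
def t(u,v,x0,y0,s): return ((u+.5)/s-.5+x0,(v+.5)/s-.5+y0)
c1=lambda u,v:t(u,v,230,205,4.3); c2=lambda u,v:t(u,v,130,225,5)
boxes={'L':[(127,45),(233,73),(181,273),(70,243),(165,109)],'M':[(356,77),(467,80),(461,288),(349,284),(408,231)],'R':[(620,97),(726,131),(660,326),(556,290),(658,161)]}
for k,v in boxes.items():
    P=np.array([onplane('top',c1(*p),.043)[:2] for p in v]); 
    print(k,'mid',P[:4].mean(0),'hole',P[4],'len',np.linalg.norm(P[1]-P[2]),np.linalg.norm(P[0]-P[3]),'w',np.linalg.norm(P[1]-P[0]),np.linalg.norm(P[3]-P[2]))
    a=P[0]+P[1]-P[2]-P[3]; print(' axis deg',np.degrees(np.arctan2(a[1],a[0])),'hole dist',np.linalg.norm(P[4]-P[:4].mean(0)))
m=np.array([onplane('top',c1(*p),.003)[:2] for p in [(49,22),(769,91),(746,408),(11,337)]]); print('mat',m,m.mean(0))
for n,p in dict(r1=(268,240),r2=(520,170)).items(): print(n,onplane('top',c1(*p),.025)[:2])
for n,p in dict(red=(74,103),green=(76,233),blue=(77,365)).items(): print(n,'top',onplane('top',c2(*p),.156)[:2])
for n,p in dict(red=(142,133),green=(145,251),blue=(146,371)).items(): print(n,'collar',onplane('top',c2(*p),.063)[:2])
rk=np.array([onplane('top',c2(*p),.05)[:2] for p in [(67,45),(230,37),(237,467),(70,477)]]); print('rack',rk,rk.mean(0))
b=np.array([onplane('top',p,.045)[:2] for p in [(442,221),(520,226),(519,318),(436,313)]]);print('bin',b,b.mean(0))
# scene green top
t3=lambda u,v:t(u,v,470,190,4.5)
for n,p,q in [('green',(256,112),(76,233)),('red',(269,198),(74,103)),('blue',(243,37),(77,365))]:
    print(n,tri([ray('scene',t3(*p)),ray('top',c2(*q))]))
E
```

```text
[[ 0.3201 -0.0004 -0.9474]
 [ 0.9474 -0.0008  0.3201]
 [-0.0009 -1.      0.0001]] 71.32943419492067
L mid [0.5488 0.1305] hole [0.5756 0.124 ] len 0.11290860900082152 0.11269525126069493 w 0.06012363729886172 0.06223527807195911
 axis deg -14.953411768727682 hole dist 0.02760860902272943
M mid [ 0.5343 -0.008 ] hole [ 0.5073 -0.0075] len 0.11405011628386753 0.11349489196520783 w 0.060657611674725304 0.06039751988857801
 axis deg -2.4816271936549015 hole dist 0.027014918052045592
R mid [ 0.5172 -0.1338] hole [ 0.5441 -0.144 ] len 0.11288875284718602 0.11169406370888456 w 0.06053579391369099 0.05907262935349709
 axis deg -19.86642656225361 hole dist 0.028811874433344296
mat [[ 0.6333  0.1935]
 [ 0.5894 -0.2128]
 [ 0.4115 -0.1938]
 [ 0.4554  0.2126]] [ 0.5224 -0.0001]
r1 [0.5053 0.069 ]
r2 [ 0.5426 -0.0699]
red top [0.5258 0.3736]
green top [0.4707 0.3707]
blue top [0.4156 0.3683]
red collar [0.5255 0.373 ]
green collar [0.4714 0.3698]
blue collar [0.4171 0.3676]
rack [[0.5689 0.4131]
 [0.5718 0.3377]
 [0.3738 0.3289]
 [0.3702 0.4042]] [0.4712 0.371 ]
bin [[ 0.5924 -0.2848]
 [ 0.5786 -0.468 ]
 [ 0.3646 -0.4515]
 [ 0.3782 -0.2614]] [ 0.4784 -0.3664]
green [0.4706 0.3706 0.1575]
red [0.5258 0.3733 0.1561]
blue [0.4156 0.3684 0.1566]
```

Run:
```python
from lib import *
o=manip.get_obs(); print(delta(o,[.4708,.3706,.231]))
```

```text
[ -47.9409   -0.1158 -327.4586]
```

>>> servo_tool([
  {"jaw":1,"slide":[-6,0,-20],"twist":0},
  {"jaw":1,"slide":[-6,0,-40],"twist":0},
  {"jaw":1,"slide":[-6,0,-40],"twist":0},
  {"jaw":1,"slide":[-6,0,-40],"twist":0},
  {"jaw":1,"slide":[-6,0,-40],"twist":0},
  {"jaw":1,"slide":[-6,0,-40],"twist":0},
  {"jaw":1,"slide":[-6,0,-40],"twist":0},
  {"jaw":1,"slide":[-6,0,-40],"twist":0},
  {"jaw":1,"slide":[0,0,-27],"twist":-0.124},
  {"jaw":1,"slide":[0,0,0],"twist":-0.124},
  {"jaw":1,"slide":[0,0,0],"twist":-0.124},
  {"jaw":1,"slide":[0,0,0],"twist":0},
])

```text
clock: 1.15
tool_pos: [0.4708, 0.3705, 0.2308]
orientation: [0.487, -0.487, -0.512, 0.513]
ft_force: [-0.2, 0.4, 0.1]
gripper_width: 0.0855
```

Run:
```python
from lib import *
o=manip.get_obs(); print(o['clock'],o['tool_pos'],jawyaw(o),o['joints'],delta(o,[.4708,.3706,.231]))
T=pose(o); cv2.imwrite('pics/w1.png',snapshot('wrist'))
for P in ([.4706,.3706,.156],[.4708,.3706,.063]): print(proj('wrist',P,T))
```

```text
1.15 [0.4708 0.3705 0.2308] 92.92452072270139 [ 0.589   0.4406  1.5193  0.      1.1825 -1.0328] [ 0.1245 -0.1805 -0.0562]
[308.3515 246.5215]
[309.0006 214.5366]
```

View pics/w1.png

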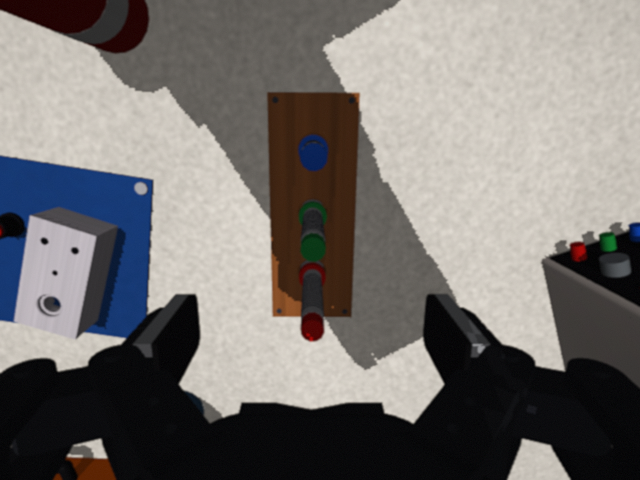

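The green top appears at (314,247), about 1.5 mm towards +tool x. The jaws are symmetric about column ~312. I'll shift, descend and close.

>>> servo_tool([
  {"jaw":1,"slide":[1.5,30,0],"twist":0},
  {"jaw":1,"slide":[0,40,0],"twist":0},
  {"jaw":1,"slide":[0,35,0],"twist":0},
  {"jaw":1,"slide":[0,19,0],"twist":0},
  {"jaw":0.3,"slide":[0,0,0],"twist":0},
  {"jaw":0,"slide":[0,0,0],"twist":0},
  {"jaw":0,"slide":[0,0,0],"twist":0},
  {"jaw":0,"slide":[0,0,0],"twist":0},
  {"jaw":0,"slide":[0,0,0],"twist":0},
  {"jaw":0,"slide":[0,0,0],"twist":0},
], squeeze=60)

```text
clock: 2.03
tool_pos: [0.4709, 0.3727, 0.1087]
orientation: [-0.488, 0.489, 0.512, -0.511]
ft_force: [0.6, -4.8, 10.8]
gripper_width: 0.0148
```

Run:
```python
from lib import *
o=manip.get_obs(); print(o['clock'],o['tool_pos'],jawyaw(o),o['ft_force'],o['moment'],o['gripper_width'])
cv2.imwrite('pics/w2.png',snapshot('wrist'))
```

```text
2.0333 [0.4709 0.3727 0.1087] 92.6302946142161 [ 0.5782 -4.8258 10.7547] [-0.9512  0.0202  0.0002] 0.014819610017670036
```

View pics/w2.png

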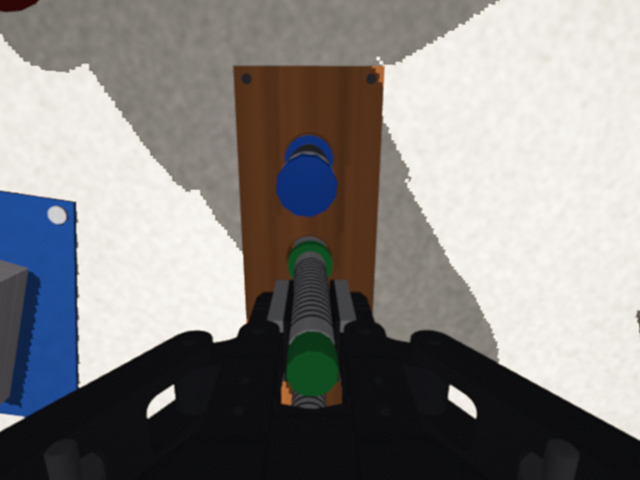

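Gripped: width 14.8 mm on the 16 mm handle, with the collar and blue neighbour undisturbed. Next is a lift.

>>> servo_tool([
  {"jaw":0,"slide":[0,-10,0],"twist":0},
  {"jaw":0,"slide":[0,-25,0],"twist":0},
  {"jaw":0,"slide":[0,-35,0],"twist":0},
  {"jaw":0,"slide":[0,-20,0],"twist":0},
  {"jaw":0,"slide":[0,0,0],"twist":0},
])

```text
clock: 2.5
tool_pos: [0.472, 0.3736, 0.2029]
orientation: [-0.488, 0.489, 0.514, -0.509]
ft_force: [0.5, -0.2, -1.4]
gripper_width: 0.0147
```

Run:
```python
from lib import *
o=manip.get_obs(); print(o['clock'],o['tool_pos'],jawyaw(o),o['ft_force'],o['moment'],o['gripper_width'])
cv2.imwrite('pics/w3.png',snapshot('wrist'))
print(rot(o),delta(o,[.5756,.1255,.198]))
```

```text
2.5 [0.472  0.3736 0.2029] 92.63637137334022 [ 0.5338 -0.2185 -1.3684] [ 0.0146 -0.0855  0.0177] 0.014692198041984685
[[-0.046   0.0066 -0.9989]
 [ 0.9989  0.0046 -0.046 ]
 [ 0.0043 -1.     -0.0068]] [-252.657     4.456   -92.0534]
```

View pics/w3.png

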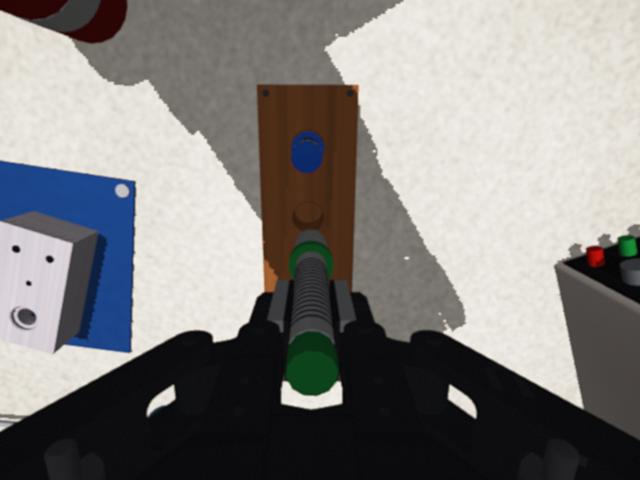

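The gauge is out of the rack. Its hole shows at (308,216), and the red and blue gauges are still standing. Moving to the left box now.

>>> servo_tool([
  {"jaw":0,"slide":[-20,0,-7],"twist":0},
  {"jaw":0,"slide":[-36,0,-13],"twist":0},
  {"jaw":0,"slide":[-38,0,-14],"twist":0},
  {"jaw":0,"slide":[-38,0,-14],"twist":0},
  {"jaw":0,"slide":[-38,0,-14],"twist":0},
  {"jaw":0,"slide":[-38,0,-14],"twist":0},
  {"jaw":0,"slide":[-30,10,-11],"twist":0},
  {"jaw":0,"slide":[-14,15,-5],"twist":0},
  {"jaw":0,"slide":[0,10,0],"twist":0},
  {"jaw":0,"slide":[0,0,0],"twist":0},
  {"jaw":0,"slide":[0,0,0],"twist":0},
])

```text
clock: 3.47
tool_pos: [0.5731, 0.1256, 0.1614]
orientation: [0.489, -0.488, -0.511, 0.512]
ft_force: [0.4, 0.2, -0.8]
gripper_width: 0.0143
```

Run:
```python
from lib import *
o=manip.get_obs(); print(o['clock'],o['tool_pos'],jawyaw(o),o['ft_force'],o['moment'],o['gripper_width'])
a=snapshot('wrist');cv2.imwrite('pics/w4.png',a)
cv2.imwrite('pics/w4c.png',cv2.resize(a[150:400,200:430],None,fx=2.4,fy=2.4,interpolation=cv2.INTER_CUBIC))
T=pose(o)
for h in (.0925,.0525,.0455):
  print(proj('wrist',o['tool_pos']+rot(o)[:,1]*h,T))
print(proj('wrist',[.5756,.124,.043],T))
```

```text
3.4667 [0.5731 0.1256 0.1614] 92.6603607558528 [ 0.3697  0.1689 -0.7642] [ 0.051   0.0268 -0.0109] 0.014268236219415347
[308.252  238.6844]
[307.8253 258.6085]
[307.7336 262.8892]
[306.0854 232.5159]
```

View pics/w4c.png

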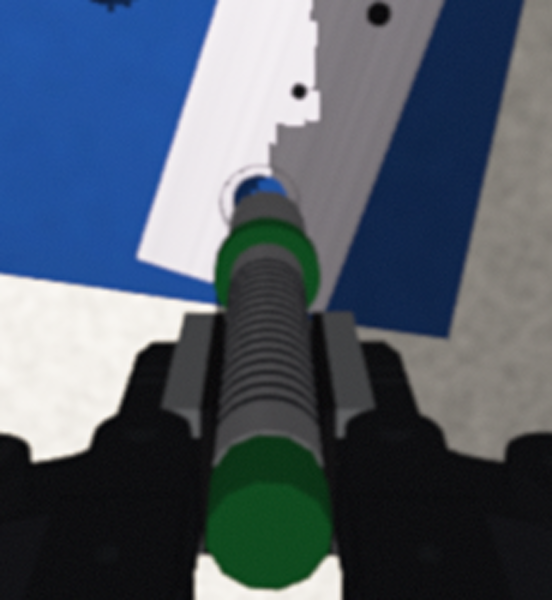

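```bash
cat >> lib.py <<'E'
def wproj(P,T,dc):
    c=camera_info('wrist'); K=c['intrinsics']; M=c['tool_from_camera'].copy(); M[:3,3]+=dc
    q=np.c_[P,np.ones(len(P))]@np.linalg.inv(T@M).T
    return np.c_[K[0,0]*q[:,0]/-q[:,2]+K[0,2], K[1,1]*(-q[:,1])/-q[:,2]+K[1,2]]
def circ(c,r,A=np.eye(3)):
    t=np.linspace(0,2*np.pi,60); return np.array(c)+np.c_[r*np.cos(t),r*np.sin(t),0*t]@A.T
def overlay(img,T,dc,off,footlen,hole=None,zf=.043,crop=(150,400,200,430),f=2.4,name='o.png',hr=.0115):
    r0,r1,c0,c1=crop
    v=cv2.resize(img[r0:r1,c0:c1],None,fx=f,fy=f,interpolation=cv2.INTER_CUBIC)
    A=np.c_[T[:3,0],T[:3,2],-T[:3,1]]
    foot=T[:3,3]+T[:3,1]*footlen+T[:3,0]*off[0]+T[:3,2]*off[1]
    L=[(0,.007,(255,0,255)),(.008,.010,(255,0,255)),(.040,.012,(0,0,255)),(.047,.012,(0,0,255)),(.140,.008,(0,255,255))]
    cs=[(circ(foot-T[:3,1]*h,r,A),k) for h,r,k in L]
    if hole is not None: cs.append((circ([hole[0],hole[1],zf],hr),(0,140,255)))
    for P,k in cs:
        q=(wproj(P,T,dc)-[c0,r0]+.5)*f-.5
        cv2.polylines(v,[np.round(q).astype(int)],True,k,1,cv2.LINE_AA)
    cv2.imwrite('pics/'+name,v); return foot
def wplane(uv,z,T,dc):
    c=camera_info('wrist'); K=c['intrinsics']; M=c['tool_from_camera'].copy(); M[:3,3]+=dc; M=T@M
    d=np.linalg.inv(K)@np.array([uv[0],uv[1],1.]); d=M[:3,:3]@np.array([d[0],-d[1],-d[2]])
    return M[:3,3]+d*(z-M[2,3])/d[2]
E
python3 - <<'E'
from lib import *
o=manip.get_obs();T=pose(o);a=cv2.imread('pics/w4.png')
dc=np.array([-.0017,0,0])
h=wplane((308.3,234.4),.043,T,dc); print(h)
print(overlay(a,T,dc,(0,0),.0925,h,name='o4.png'))
E
```

```text
[0.5778 0.1244 0.043 ]
[0.5734 0.126  0.0697]
```

View pics/o4.png

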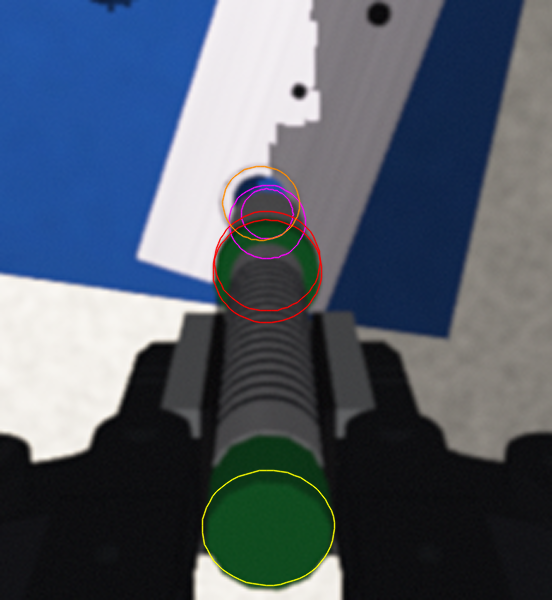

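The overlay, with the camera x offset corrected by −1.7 mm, shows the gauge foot about 3 mm short of the hole in +x and 1.6 mm to its +y side. I'll correct that and go down to just above the face.

>>> servo_tool([
  {"jaw":0,"slide":[-1.7,10,-2.9],"twist":0},
  {"jaw":0,"slide":[0,12,0],"twist":0},
  {"jaw":0,"slide":[0,0,0],"twist":0},
  {"jaw":0,"slide":[0,0,0],"twist":0},
])

```text
clock: 3.85
tool_pos: [0.5763, 0.1237, 0.1393]
orientation: [0.489, -0.488, -0.511, 0.512]
ft_force: [0.2, 0.0, -1.4]
gripper_width: 0.0146
```

```bash
cat > look.py <<'E'
from lib import *
import sys
n=sys.argv[1]; zf=float(sys.argv[2]) if len(sys.argv)>2 else .043
o=manip.get_obs(); print(o['clock'],o['tool_pos'],jawyaw(o),o['ft_force'],o['moment'],o['gripper_width'])
T=pose(o);a=snapshot('wrist');cv2.imwrite(f'pics/{n}.png',a)
dc=np.array([-.0017,0,.0013])
print(overlay(a,T,dc,(0,0),.0925,T[:3,3]+T[:3,1]*.0925,zf=zf,name=f'o_{n}.png'))
a=cv2.resize(a[150:400,200:430],None,fx=2.4,fy=2.4,interpolation=cv2.INTER_CUBIC)
cv2.imwrite(f'pics/c_{n}.png',a)
b=cv2.imread(f'pics/o_{n}.png'); cv2.imwrite(f'pics/p_{n}.png',cv2.resize(np.hstack([a[:420,130:430],b[:420,130:430]]),None,fx=1.3,fy=1.3))
E
python3 look.py w5
```

```text
3.85 [0.5763 0.1237 0.1393] 92.67830803263637 [ 0.2079  0.0091 -1.3743] [-0.0152 -0.0134  0.0191] 0.014624699948467462
[0.5761 0.1237 0.0468]
```

View pics/p_w5.png

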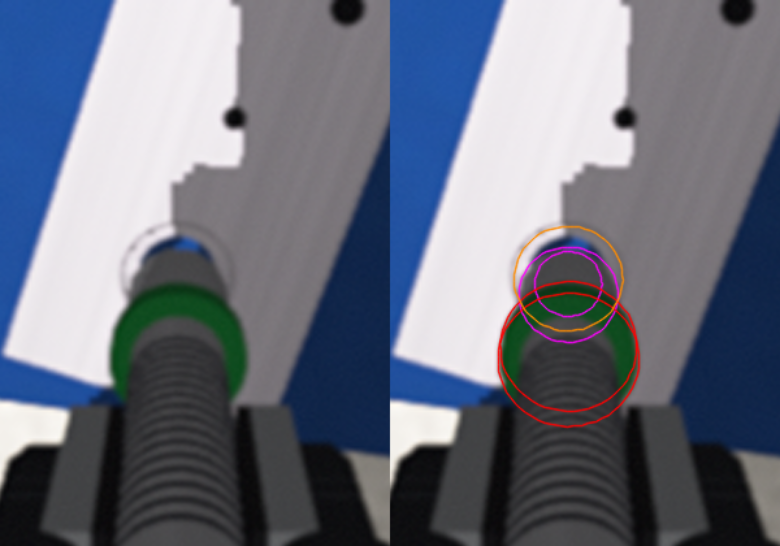

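Hole ring (left 121, right 236 in the crop) is concentric with the collar (111–247), within about 0.6 mm in rows. I'll lower it gently.

>>> servo_tool([
  {"jaw":0,"slide":[0,4,0.6],"twist":0},
  {"jaw":0,"slide":[0,4,0],"twist":0},
  {"jaw":0,"slide":[0,1.5,0],"twist":0},
  {"jaw":0,"slide":[0,0,0],"twist":0},
  {"jaw":0,"slide":[0,0,0],"twist":0},
])

```text
clock: 4.32
tool_pos: [0.5763, 0.1233, 0.1307]
orientation: [0.488, -0.488, -0.511, 0.511]
ft_force: [-0.2, 0.4, -1.3]
gripper_width: 0.0146
```

>>> servo_tool([
  {"jaw":0,"slide":[0,1.5,0],"twist":0},
  {"jaw":0,"slide":[0,1,0],"twist":0},
  {"jaw":0,"slide":[0,0,0],"twist":0},
])

```text
clock: 4.57
tool_pos: [0.5762, 0.1234, 0.1282]
orientation: [0.488, -0.488, -0.511, 0.511]
ft_force: [0.3, 0.0, -1.2]
gripper_width: 0.0146
```

>>> servo_tool([
  {"jaw":0,"slide":[0,1,0],"twist":0},
  {"jaw":0,"slide":[0,0.5,0],"twist":0},
  {"jaw":0,"slide":[0,0,0],"twist":0},
])

```text
clock: 4.82
tool_pos: [0.5763, 0.1235, 0.127]
orientation: [-0.488, 0.488, 0.512, -0.511]
ft_force: [-1.9, 1.0, 0.4]
gripper_width: 0.0147
```

```bash
python3 look.py w6
```

```text
4.8167 [0.5763 0.1235 0.127 ] 92.64533026810757 [-1.9429  0.9565  0.4378] [ 0.2481  0.2956 -0.0023] 0.014651108470559634
[0.5764 0.1235 0.0345]
```

View pics/p_w6.png

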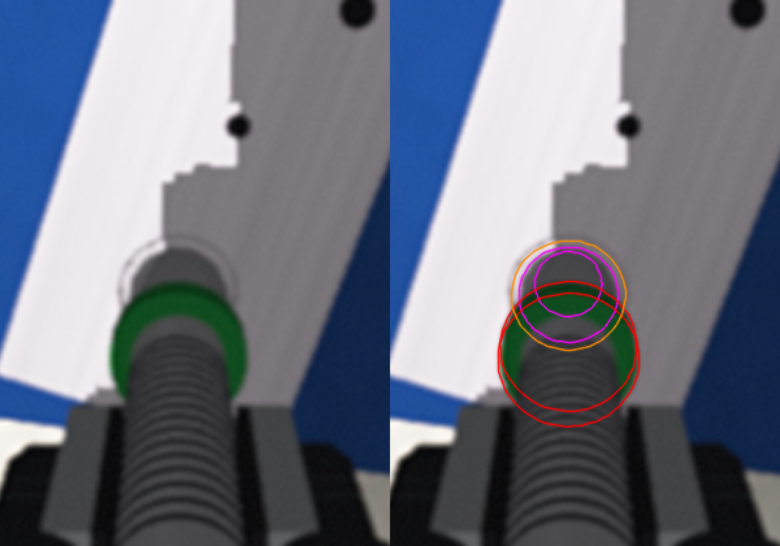

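Contact begins at about 8.5 mm depth. I'll centre slightly along the force (−x, +y) and press a little further to confirm the stop.

>>> servo_tool([
  {"jaw":0,"slide":[0.4,0,0.7],"twist":0},
  {"jaw":0,"slide":[0,0.7,0],"twist":0},
  {"jaw":0,"slide":[0,0,0],"twist":0},
  {"jaw":0,"slide":[0,0,0],"twist":0},
])

```text
clock: 5.2
tool_pos: [0.576, 0.1236, 0.1266]
orientation: [-0.488, 0.489, 0.512, -0.511]
ft_force: [0.2, -0.6, 4.4]
gripper_width: 0.0147
```

It stops about 8.5–9 mm in, with ~5 N vertical reaction and balanced side force, so the left box is bad. On to the middle box.

Run:
```python
from lib import *
o=manip.get_obs(); print(delta(o,[.5075,-.0078,.1266]),delta(o,[.5443,-.1443,.1266]))
```

```text
[-128.1357   -0.0496   74.5158] [-266.1901    0.0019   44.0612]
```

>>> servo_tool([
  {"jaw":0,"slide":[0,-10,0],"twist":0},
  {"jaw":0,"slide":[0,-15,0],"twist":0},
  {"jaw":0,"slide":[-18,0,10.5],"twist":0},
  {"jaw":0,"slide":[-32,0,18.6],"twist":0},
  {"jaw":0,"slide":[-34,0,19.8],"twist":0},
  {"jaw":0,"slide":[-30,0,17.4],"twist":0},
  {"jaw":0,"slide":[-14,5,8.2],"twist":0},
  {"jaw":0,"slide":[0,5,0],"twist":0},
  {"jaw":0,"slide":[0,0,0],"twist":0},
  {"jaw":0,"slide":[0,0,0],"twist":0},
])

```text
clock: 6.03
tool_pos: [0.5073, -0.0072, 0.1413]
orientation: [-0.488, 0.488, 0.511, -0.511]
ft_force: [0.4, 0.2, -1.4]
gripper_width: 0.0144
```

```bash
python3 look.py w7
```

```text
6.0333 [ 0.5073 -0.0072  0.1413] 92.64653882866256 [ 0.362   0.2179 -1.4342] [ 0.005  -0.0153  0.0074] 0.014409749184436157
[ 0.5073 -0.0072  0.0488]
```

View pics/p_w7.png

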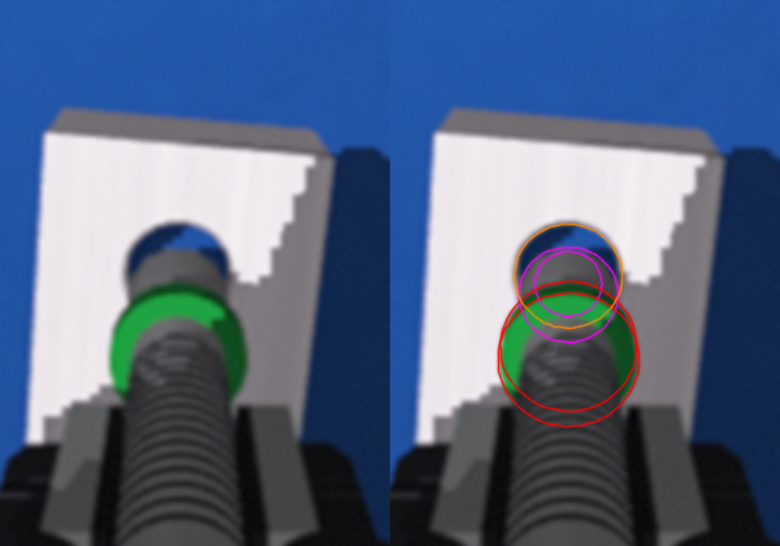

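View pics/w7.png

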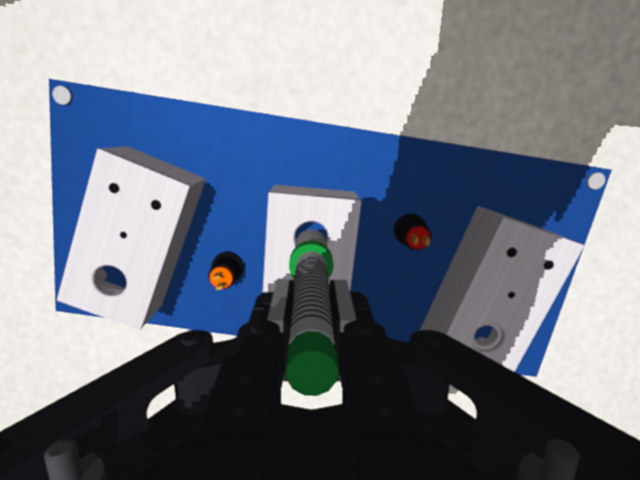

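Aligned within ~1 mm; the hole spans 124–231 in the crop and its top edge is at row 221. Lowering in the middle box.

>>> servo_tool([
  {"jaw":0,"slide":[-0.3,5,0.8],"twist":0},
  {"jaw":0,"slide":[0,5,0],"twist":0},
  {"jaw":0,"slide":[0,3,0],"twist":0},
  {"jaw":0,"slide":[0,2,0],"twist":0},
  {"jaw":0,"slide":[0,1,0],"twist":0},
  {"jaw":0,"slide":[0,0,0],"twist":0},
])

```text
clock: 6.58
tool_pos: [0.5062, -0.0078, 0.1248]
orientation: [0.488, -0.488, -0.511, 0.512]
ft_force: [-0.3, 1.0, -1.4]
gripper_width: 0.0144
```

>>> servo_tool([
  {"jaw":0,"slide":[0,2,0],"twist":0},
  {"jaw":0,"slide":[0,2,0],"twist":0},
  {"jaw":0,"slide":[0,2,0],"twist":0},
  {"jaw":0,"slide":[0,0,0],"twist":0},
])

```text
clock: 6.92
tool_pos: [0.5061, -0.0079, 0.1187]
orientation: [0.488, -0.488, -0.511, 0.512]
ft_force: [0.5, 0.4, -1.9]
gripper_width: 0.0145
```

>>> servo_tool([
  {"jaw":0,"slide":[0,4,0],"twist":0},
  {"jaw":0,"slide":[0,5,0],"twist":0},
  {"jaw":0,"slide":[0,5,0],"twist":0},
  {"jaw":0,"slide":[0,4,0],"twist":0},
  {"jaw":0,"slide":[0,0,0],"twist":0},
])

```text
clock: 7.33
tool_pos: [0.5058, -0.0079, 0.1001]
orientation: [0.489, -0.488, -0.511, 0.512]
ft_force: [-0.0, -0.0, -1.8]
gripper_width: 0.0147
```

```bash
python3 look.py w8
```

```text
7.3333 [ 0.5058 -0.0079  0.1001] 92.64511840461502 [-0.0397 -0.0301 -1.823 ] [ 0.0431 -0.0333  0.0186] 0.014653992389017021
[ 0.5057 -0.0078  0.0076]
```

View pics/p_w8.png

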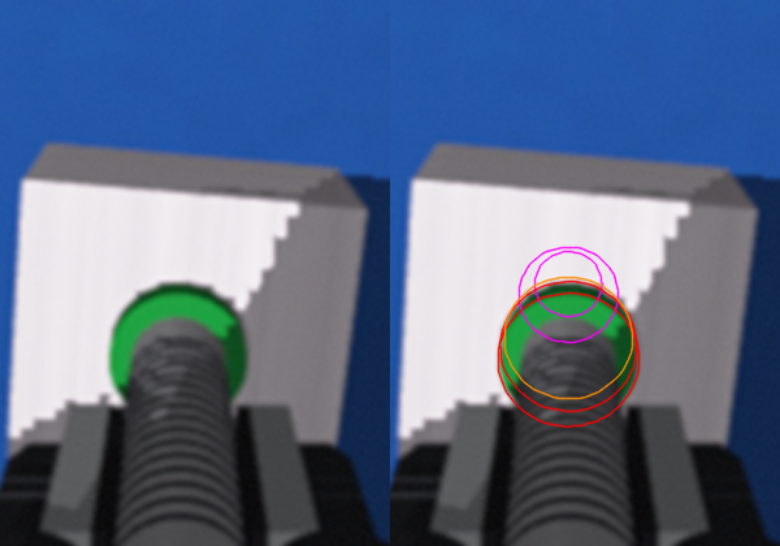

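The plug is in up to the collar with no force, so the middle box is good. Withdrawing straight up and going to the right box.

>>> servo_tool([
  {"jaw":0,"slide":[0,-10,0],"twist":0},
  {"jaw":0,"slide":[0,-20,0],"twist":0},
  {"jaw":0,"slide":[0,-22,0],"twist":0},
  {"jaw":0,"slide":[-20,0,-4.6],"twist":0},
  {"jaw":0,"slide":[-35,0,-8],"twist":0},
  {"jaw":0,"slide":[-35,0,-8],"twist":0},
  {"jaw":0,"slide":[-32,0,-7.4],"twist":0},
  {"jaw":0,"slide":[-16,5,-3.6],"twist":0},
  {"jaw":0,"slide":[0,5,0],"twist":0},
  {"jaw":0,"slide":[0,0,0],"twist":0},
  {"jaw":0,"slide":[0,0,0],"twist":0},
])

```text
clock: 8.3
tool_pos: [0.5437, -0.1434, 0.143]
orientation: [0.489, -0.488, -0.511, 0.512]
ft_force: [-0.2, 0.5, -1.4]
gripper_width: 0.015
```

```bash
python3 look.py w9
```

```text
8.3 [ 0.5437 -0.1434  0.143 ] 92.66482861993426 [-0.2174  0.4641 -1.364 ] [ 0.0395 -0.0158  0.072 ] 0.014975165091473279
[ 0.5437 -0.1433  0.0505]
```

View pics/p_w9.png

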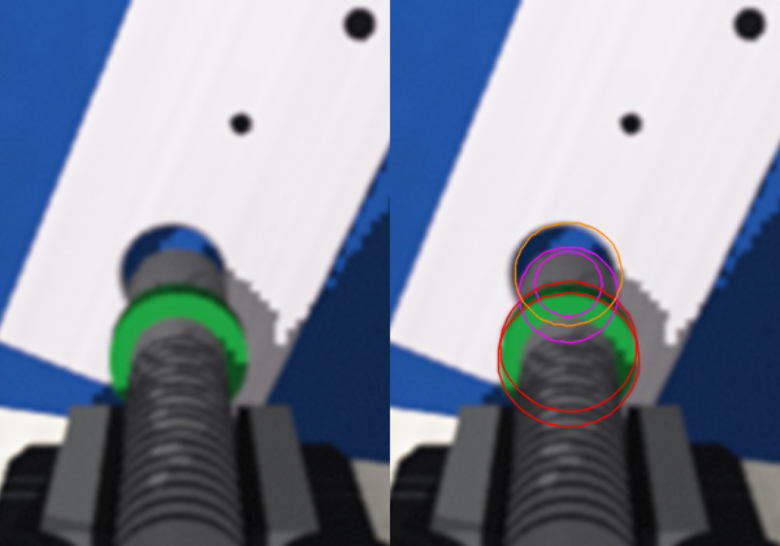

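The hole spans columns 120–227, so it needs 1.2 mm in −tool x; the rows agree. Lowering.

>>> servo_tool([
  {"jaw":0,"slide":[-1.2,5,0],"twist":0},
  {"jaw":0,"slide":[0,5,0],"twist":0},
  {"jaw":0,"slide":[0,3,0],"twist":0},
  {"jaw":0,"slide":[0,2,0],"twist":0},
  {"jaw":0,"slide":[0,1,0],"twist":0},
  {"jaw":0,"slide":[0,1,0],"twist":0},
  {"jaw":0,"slide":[0,0,0],"twist":0},
])

```text
clock: 8.93
tool_pos: [0.5442, -0.1455, 0.126]
orientation: [0.488, -0.488, -0.511, 0.511]
ft_force: [-0.5, 0.2, -1.2]
gripper_width: 0.0144
```

>>> servo_tool([
  {"jaw":0,"slide":[0,1,0],"twist":0},
  {"jaw":0,"slide":[0,1,0],"twist":0},
  {"jaw":0,"slide":[0,0,0],"twist":0},
])

```text
clock: 9.18
tool_pos: [0.5442, -0.1455, 0.124]
orientation: [0.488, -0.488, -0.511, 0.511]
ft_force: [0.1, 0.6, -1.9]
gripper_width: 0.0146
```

>>> servo_tool([
  {"jaw":0,"slide":[0,2,0],"twist":0},
  {"jaw":0,"slide":[0,2,0],"twist":0},
  {"jaw":0,"slide":[0,2,0],"twist":0},
  {"jaw":0,"slide":[0,0,0],"twist":0},
])

```text
clock: 9.52
tool_pos: [0.5441, -0.1454, 0.1176]
orientation: [0.489, -0.488, -0.511, 0.512]
ft_force: [0.1, -1.0, -0.9]
gripper_width: 0.0145
```

>>> servo_tool([
  {"jaw":0,"slide":[-0.3,3,0],"twist":0},
  {"jaw":0,"slide":[0,5,0],"twist":0},
  {"jaw":0,"slide":[0,5,0],"twist":0},
  {"jaw":0,"slide":[0,4,0],"twist":0},
  {"jaw":0,"slide":[0,0,0],"twist":0},
])

```text
clock: 9.93
tool_pos: [0.5438, -0.1457, 0.0999]
orientation: [0.489, -0.488, -0.511, 0.512]
ft_force: [-1.0, 0.5, -1.1]
gripper_width: 0.0144
```

```bash
python3 look.py w10
python3 - <<'E'
from lib import *
o=manip.get_obs(); print(delta(o,[.4716,.3718,.1]), rot(o))
E
```

```text
9.9333 [ 0.5438 -0.1457  0.0999] 92.64516576103185 [-0.9861  0.5263 -1.1011] [-0.016   0.055   0.0369] 0.014422673073942835
[ 0.5436 -0.1456  0.0074]
[520.2852   0.731   48.398 ] [[-0.0462 -0.001  -0.9989]
 [ 0.9989  0.0004 -0.0462]
 [ 0.0004 -1.      0.001 ]]
```

View pics/w10.png

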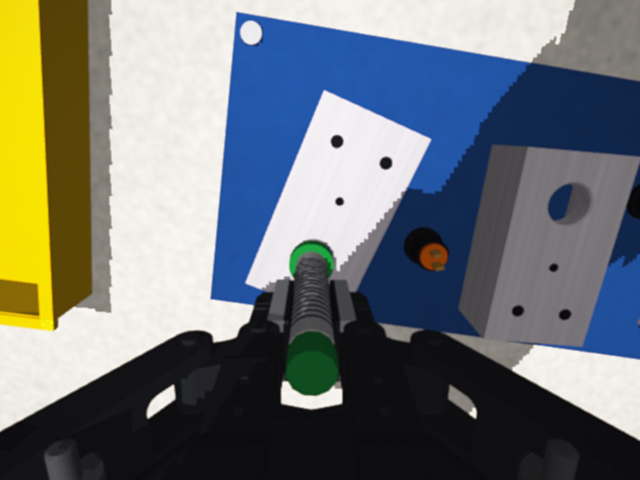

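The plug is fully through the right box with its collar at the face and no force, so it's good. Next I'll lift the gauge and carry it back to the rack.

>>> servo_tool([
  {"jaw":0,"slide":[0,-15,0],"twist":0},
  {"jaw":0,"slide":[0,-30,0],"twist":0},
  {"jaw":0,"slide":[0,-35,0],"twist":0},
  {"jaw":0,"slide":[20,0,1.9],"twist":0},
  {"jaw":0,"slide":[36,0,3.4],"twist":0},
  {"jaw":0,"slide":[40,0,3.7],"twist":0},
  {"jaw":0,"slide":[40,0,3.7],"twist":0},
  {"jaw":0,"slide":[40,0,3.7],"twist":0},
  {"jaw":0,"slide":[40,0,3.7],"twist":0},
  {"jaw":0,"slide":[40,0,3.7],"twist":0},
  {"jaw":0,"slide":[40,0,3.7],"twist":0},
  {"jaw":0,"slide":[40,0,3.7],"twist":0},
])

```text
clock: 10.98
tool_pos: [0.4971, 0.1903, 0.1815]
orientation: [-0.488, 0.488, 0.512, -0.511]
ft_force: [1.1, 0.5, -1.2]
gripper_width: 0.0142
```

>>> servo_tool([
  {"jaw":0,"slide":[40,0,3.7],"twist":0},
  {"jaw":0,"slide":[40,0,3.7],"twist":0},
  {"jaw":0,"slide":[40,0,3.7],"twist":0},
  {"jaw":0,"slide":[35,0,3.3],"twist":0},
  {"jaw":0,"slide":[20,0,1.9],"twist":0},
  {"jaw":0,"slide":[9,0,0.8],"twist":0},
  {"jaw":0,"slide":[0,0,0],"twist":0},
  {"jaw":0,"slide":[0,0,0],"twist":0},
])

```text
clock: 11.65
tool_pos: [0.472, 0.3708, 0.181]
orientation: [0.488, -0.488, -0.511, 0.512]
ft_force: [0.2, -0.6, -1.8]
gripper_width: 0.0143
```

```bash
sed -i "s/zf=zf,name/zf=zf,hr=(.0125 if zf>.045 else .0115),name/" look.py; python3 look.py w11 .05
```

```text
11.65 [0.472  0.3708 0.181 ] 92.6647967018065 [ 0.1812 -0.5829 -1.7749] [0.0062 0.0074 0.0231] 0.014269857147875544
[0.472  0.3708 0.0885]
```

View pics/p_w11.png

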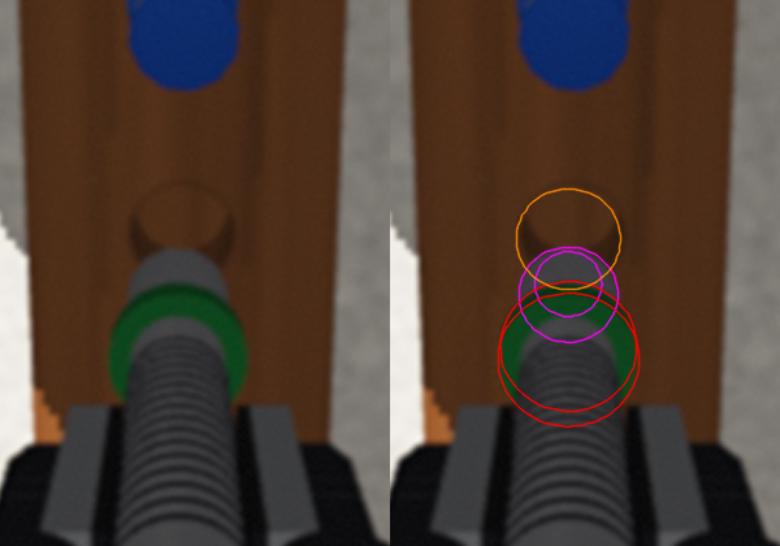

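The rack hole spans columns 130–235 with its top at row 180, so it needs +0.8 mm in tool x and +1.9 mm in tool z. Correcting and lowering.

>>> servo_tool([
  {"jaw":0,"slide":[0.8,15,1.9],"twist":0},
  {"jaw":0,"slide":[0,18,0],"twist":0},
  {"jaw":0,"slide":[0,0,0],"twist":0},
  {"jaw":0,"slide":[0,0,0],"twist":0},
])

```text
clock: 12.03
tool_pos: [0.4702, 0.3708, 0.1479]
orientation: [0.489, -0.489, -0.511, 0.512]
ft_force: [-0.5, -0.0, -0.7]
gripper_width: 0.0145
```

```bash
python3 look.py w12 .05
```

```text
12.0333 [0.4702 0.3708 0.1479] 92.56617763798289 [-0.482  -0.0162 -0.6609] [ 0.0211 -0.0029  0.0095] 0.014452726205122515
[0.4701 0.3707 0.0554]
```

View pics/p_w12.png

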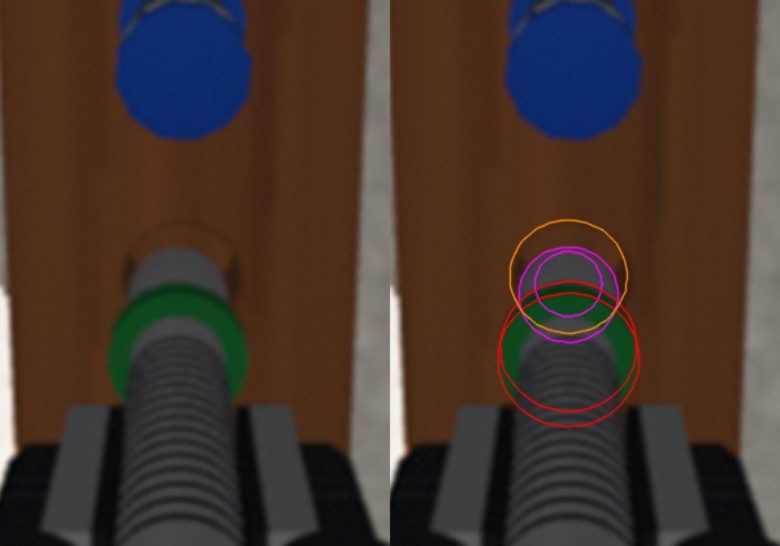

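>>> servo_tool([
  {"jaw":0,"slide":[0.7,6,0],"twist":0},
  {"jaw":0,"slide":[0,8,0],"twist":0},
  {"jaw":0,"slide":[0,8,0],"twist":0},
  {"jaw":0,"slide":[0,8,0],"twist":0},
  {"jaw":0,"slide":[0,6,0],"twist":0},
  {"jaw":0,"slide":[0,2,0],"twist":0},
  {"jaw":0,"slide":[0,0,0],"twist":0},
])

```text
clock: 12.67
tool_pos: [0.4699, 0.3727, 0.1095]
orientation: [0.488, -0.488, -0.511, 0.512]
ft_force: [-0.3, -0.4, -0.7]
gripper_width: 0.0147
```

>>> servo_tool([
  {"jaw":0,"slide":[0,1,0],"twist":0},
  {"jaw":0,"slide":[0,1,0],"twist":0},
  {"jaw":0,"slide":[0,0,0],"twist":0},
])

```text
clock: 12.92
tool_pos: [0.4704, 0.373, 0.1087]
orientation: [-0.488, 0.488, 0.512, -0.511]
ft_force: [-0.5, 0.0, 3.1]
gripper_width: 0.0149
```

Seated (force +4 N relative). Releasing.

>>> servo_tool([
  {"jaw":0.25,"slide":[0,0,0],"twist":0},
  {"jaw":0.35,"slide":[0,0,0],"twist":0},
  {"jaw":0.5,"slide":[0,0,0],"twist":0},
  {"jaw":0.6,"slide":[0,0,0],"twist":0},
  {"jaw":0.6,"slide":[0,0,0],"twist":0},
  {"jaw":0.6,"slide":[0,0,0],"twist":0},
])

```text
clock: 13.42
tool_pos: [0.4701, 0.3728, 0.1081]
orientation: [-0.488, 0.488, 0.511, -0.511]
ft_force: [0.1, -0.9, 0.1]
gripper_width: 0.0513
```

```bash
python3 look.py w13 .05
```

```text
13.4167 [0.4701 0.3728 0.1081] 92.64682062383774 [ 0.061  -0.8997  0.096 ] [0.008  0.0308 0.0205] 0.05126102641895526
[0.4701 0.3728 0.0156]
```

View pics/w13.png

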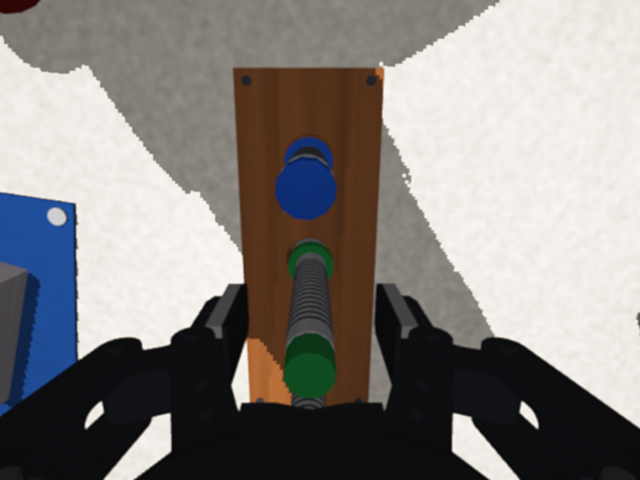

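The gauge stands free and upright in its hole, with its top at (310,367). I'll go up and over to the left box to pick it up.

Run:
```python
from lib import *
o=manip.get_obs(); print(delta(o,[.5548,.1293,.198]))
```

```text
[-247.1689  -89.9069  -73.392 ]
```

>>> servo_tool([
  {"jaw":0.6,"slide":[0,-10,0],"twist":0},
  {"jaw":0.6,"slide":[0,-20,0],"twist":0},
  {"jaw":0.6,"slide":[0,-35,0],"twist":0},
  {"jaw":0.6,"slide":[0,-35,0],"twist":0},
  {"jaw":0.6,"slide":[0,0,0],"twist":0},
])

```text
clock: 13.88
tool_pos: [0.4723, 0.3744, 0.2158]
orientation: [-0.487, 0.489, 0.515, -0.508]
ft_force: [0.3, 0.4, 0.4]
gripper_width: 0.0514
```

Run:
```python
from lib import *
o=manip.get_obs(); print(o['clock'],o['tool_pos'],delta(o,[.5548,.1293,.198]))
cv2.imwrite('pics/w14.png',snapshot('wrist'))
```

```text
13.8833 [0.4723 0.3744 0.2158] [-248.7444   17.0466  -70.8824]
```

View pics/w14.png

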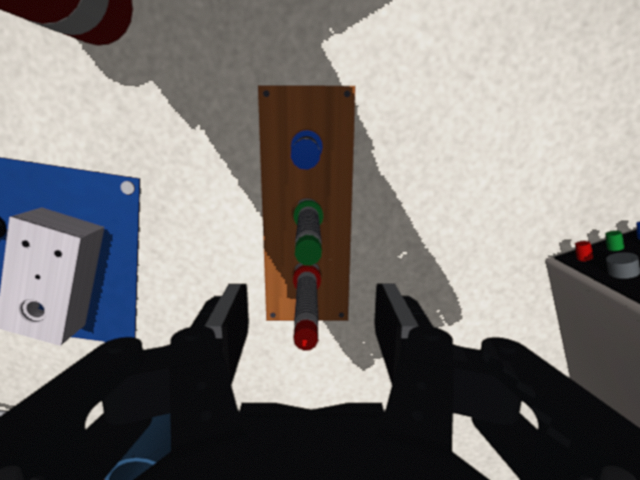

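All three gauges are upright in the rack, in line. Moving over the left box with a twist of +0.307.

>>> servo_tool([
  {"jaw":0.9,"slide":[-20,0,-5.7],"twist":0},
  {"jaw":0.9,"slide":[-38,0,-10.8],"twist":0},
  {"jaw":0.9,"slide":[-39,0,-11.1],"twist":0},
  {"jaw":0.9,"slide":[-39,0,-11.1],"twist":0},
  {"jaw":0.9,"slide":[-39,0,-11.1],"twist":0},
  {"jaw":0.9,"slide":[-38,0,-10.8],"twist":0},
  {"jaw":0.9,"slide":[-25,10,-7.2],"twist":0},
  {"jaw":0.9,"slide":[-10.7,20,-3.1],"twist":0.107},
  {"jaw":0.9,"slide":[0,25,0],"twist":0.1},
  {"jaw":0.9,"slide":[0,20,0],"twist":0.1},
  {"jaw":0.9,"slide":[0,0,0],"twist":0},
  {"jaw":0.9,"slide":[0,0,0],"twist":0},
])

```text
clock: 14.93
tool_pos: [0.5518, 0.1276, 0.1325]
orientation: [0.561, -0.56, -0.431, 0.432]
ft_force: [0.4, 0.2, 0.6]
gripper_width: 0.0766
```

Run:
```python
from lib import *
o=manip.get_obs(); T=pose(o); print(o['clock'],o['tool_pos'],jawyaw(o),o['gripper_width'],delta(o,[.5548,.1293,.1383]))
a=snapshot('wrist');cv2.imwrite('pics/w15.png',a)
print(T)
```

```text
14.9333 [0.5518 0.1276 0.1325] 75.23378716136743 0.07663486022421125 [ 2.4309 -5.7887 -2.4807]
[[ 0.2549 -0.0023 -0.967   0.5518]
 [ 0.967  -0.0004  0.2549  0.1276]
 [-0.001  -1.      0.0022  0.1325]
 [ 0.      0.      0.      1.    ]]
```

View pics/w15.png

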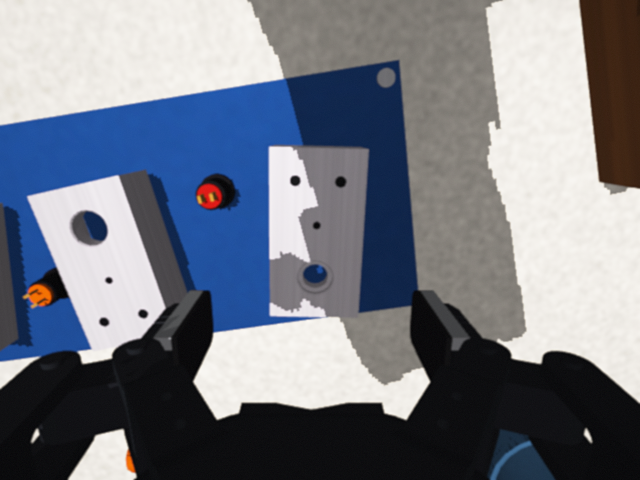

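Run:
```python
from lib import *
a=cv2.imread('pics/w15.png')
cv2.imwrite('pics/c15.png',cv2.resize(a[135:335,250:390],None,fx=3,fy=3,interpolation=cv2.INTER_CUBIC))
```

```text
(no output)
```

View pics/c15.png

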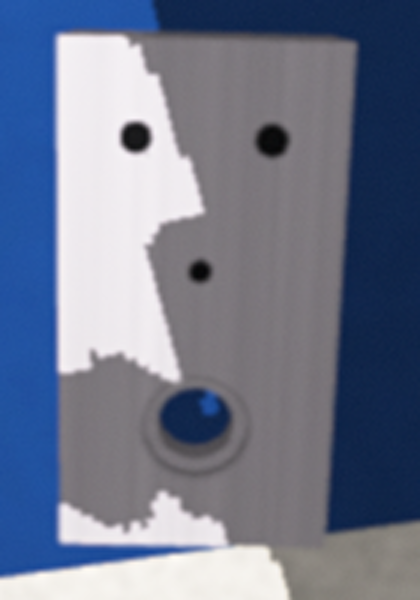

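Run:
```python
from lib import *
o=manip.get_obs();T=pose(o); dc=np.array([-.0017,0,.0013])
f=lambda u,v: wplane(((u+.5)/3-.5+250,(v+.5)/3-.5+135),.043,T,dc)[:2]
m,h,a,b=f(200,271),f(195,424),f(136,137),f(272,140)
C=[f(56,36),f(350,42),f(325,546),f(59,543)]
print('mid',m,'hole',h,np.linalg.norm(h-m),np.degrees(np.arctan2(*(h-m)[::-1])),'ab',np.degrees(np.arctan2(*(a-b)[::-1])),np.linalg.norm(a-b))
print(np.array(C),np.mean(C,0),np.linalg.norm(C[1]-C[0]),np.linalg.norm(C[2]-C[3]),np.linalg.norm(C[0]-C[3]))
q=C[3]-C[0];print(np.degrees(np.arctan2(q[1],q[0])))
q=C[2]-C[1];print(np.degrees(np.arctan2(q[1],q[0])))
ax=(h-m)/np.linalg.norm(h-m)
print(delta(o,[*(np.mean([m,np.mean(C,0)],0)+.006*ax),.008]))
```

```text
mid [0.5423 0.1341] hole [0.5757 0.1243] 0.03480363723397529 -16.347921408007366 ab -106.00455888927185 0.02806006507370436
[[0.4878 0.1183]
 [0.504  0.1753]
 [0.612  0.1455]
 [0.5958 0.0871]] [0.5499 0.1315] 0.05927647843117427 0.060621741209122844 0.11246317610551328
-16.114465113721486
-15.428178730875363
[  3.0723 125.6638   1.5021]
```

Box outline corners give mid (.550,.1315) and yaw ≈ −15.5°, which agrees with the top view and with where the gauge touched. Descending to grip.

>>> servo_tool([
  {"jaw":0.9,"slide":[2.9,20,-3.1],"twist":0.013},
  {"jaw":0.9,"slide":[0,35,0],"twist":0},
  {"jaw":0.9,"slide":[0,35,0],"twist":0},
  {"jaw":0.9,"slide":[0,22,0],"twist":0},
  {"jaw":0.9,"slide":[0,8,0],"twist":0},
  {"jaw":0.9,"slide":[0,0,0],"twist":0},
])

```text
clock: 15.48
tool_pos: [0.5559, 0.1298, 0.0127]
orientation: [0.563, -0.563, -0.427, 0.428]
ft_force: [0.5, 0.3, 0.8]
gripper_width: 0.0768
```

Run:
```python
from lib import *
o=manip.get_obs(); T=pose(o); print(o['clock'],o['tool_pos'],jawyaw(o),o['gripper_width'],o['ft_force'])
a=snapshot('wrist');cv2.imwrite('pics/w16.png',a)
```

```text
15.4833 [0.5559 0.1298 0.0127] 74.43326790564221 0.07683445510779652 [0.5258 0.2764 0.7998]
```

View pics/w16.png

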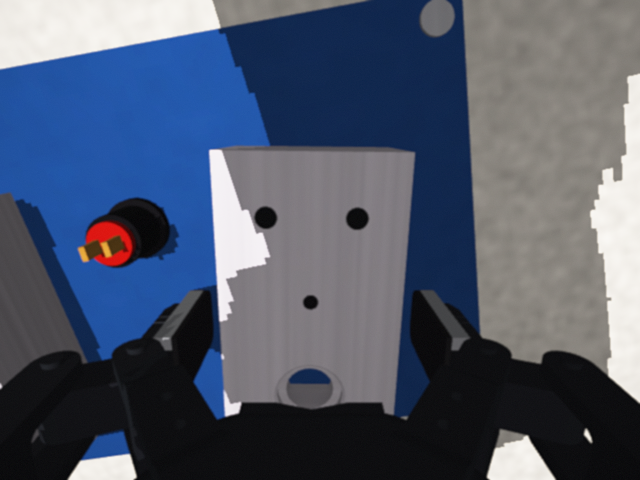

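The box is centred between the pads, and the red rocker is clear of the left finger. I'll go 3 mm lower and close.

>>> servo_tool([
  {"jaw":0.9,"slide":[0,3,0],"twist":0},
  {"jaw":0.7,"slide":[0,0,0],"twist":0},
  {"jaw":0.5,"slide":[0,0,0],"twist":0},
  {"jaw":0.4,"slide":[0,0,0],"twist":0},
  {"jaw":0.4,"slide":[0,0,0],"twist":0},
  {"jaw":0.4,"slide":[0,0,0],"twist":0},
  {"jaw":0.4,"slide":[0,0,0],"twist":0},
], squeeze=60)

```text
clock: 16.12
tool_pos: [0.557, 0.1298, 0.0118]
orientation: [-0.563, 0.564, 0.428, -0.426]
ft_force: [-0.5, 0.8, 7.5]
gripper_width: 0.059
```

>>> servo_tool([
  {"jaw":0.4,"slide":[0,-5,0],"twist":0},
  {"jaw":0.4,"slide":[0,-10,0],"twist":0},
  {"jaw":0.4,"slide":[0,-25,0],"twist":0},
  {"jaw":0.4,"slide":[0,-30,0],"twist":0},
  {"jaw":0.4,"slide":[0,-20,0],"twist":0},
  {"jaw":0.4,"slide":[0,0,0],"twist":0},
])

```text
clock: 16.62
tool_pos: [0.5584, 0.13, 0.1053]
orientation: [-0.562, 0.565, 0.429, -0.425]
ft_force: [1.0, 0.6, -2.0]
gripper_width: 0.0591
```

Run:
```python
from lib import *
o=manip.get_obs(); T=pose(o); print(o['clock'],o['tool_pos'],jawyaw(o),o['gripper_width'],o['ft_force'],o['moment'])
a=snapshot('wrist');cv2.imwrite('pics/w17.png',a)
print(delta(o,[.478,-.3664,.1]),o['joints'])
```

```text
16.6167 [0.5584 0.13   0.1053] 74.32230410561883 0.05911119112905726 [ 0.9812  0.623  -2.001 ] [ 0.0351 -0.002   0.0268]
[-499.6875    4.133   -56.754 ] [ 0.1476  0.5455  1.6995  0.      0.8891 -1.1496]
```

View pics/w17.png

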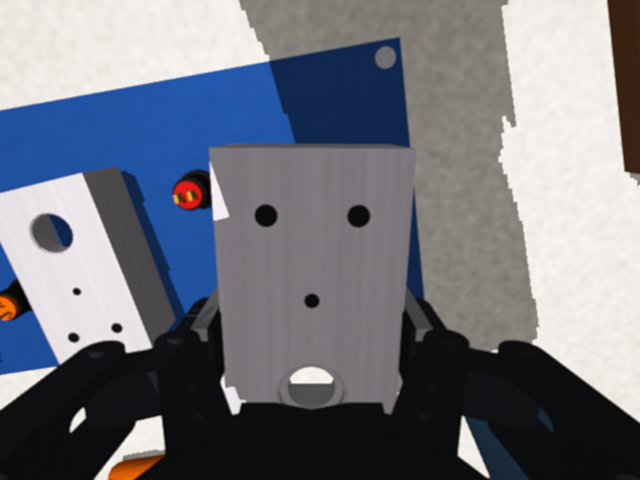

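Run:
```python
import cv2
a=cv2.imread('pics/top0.png')
cv2.imwrite('pics/cb.png',cv2.resize(a[205:330,400:540],None,fx=4.5,fy=4.5,interpolation=cv2.INTER_CUBIC))
```

```text
(no output)
```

View pics/cb.png

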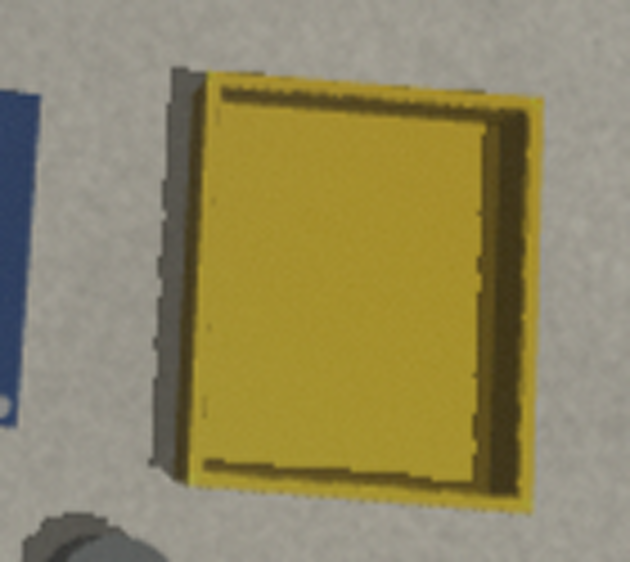

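Run:
```python
from lib import *
C=np.array([onplane('top',((u+.5)/4.5-.5+400,(v+.5)/4.5-.5+205),.045)[:2] for u,v in [(206,72),(543,97),(532,513),(189,486)]])
print(C,C.mean(0),[np.linalg.norm(C[i]-C[i-1]) for i in range(4)])
for q in (C[0]-C[3],C[1]-C[2]): print(np.degrees(np.arctan2(q[1],q[0])))
print('spool',onplane('top',(425,337),.052),'bottle',onplane('top',(411,158),.165), 'can',onplane('top',(233,348),.17))
o=manip.get_obs(); print(delta(o,[*C.mean(0),.1053]))
```

```text
[[ 0.5933 -0.2929]
 [ 0.5782 -0.4687]
 [ 0.3632 -0.4487]
 [ 0.3789 -0.2744]] [ 0.4784 -0.3711] [np.float64(0.2151441882817699), np.float64(0.17644592472121556), np.float64(0.21587438675300402), np.float64(0.17504463153994948)]
-4.9355939896357555
-5.307817754209781
spool [ 0.3246 -0.2326  0.052 ] bottle [ 0.7084 -0.1951  0.165 ] can [0.311  0.1819 0.17  ]
[-503.655    -3.1417  -59.4198]
```

The bin centre is (.478,−.371), yaw −5°. Carrying the box over.

>>> servo_tool([
  {"jaw":0.4,"slide":[-15,0,-1.9],"twist":0},
  {"jaw":0.4,"slide":[-30,0,-3.8],"twist":0},
  {"jaw":0.4,"slide":[-39,0,-5],"twist":0},
  {"jaw":0.4,"slide":[-39,0,-5],"twist":0},
  {"jaw":0.4,"slide":[-39,0,-5],"twist":0},
  {"jaw":0.4,"slide":[-39,0,-5],"twist":0},
  {"jaw":0.4,"slide":[-39,0,-5],"twist":0},
  {"jaw":0.4,"slide":[-39,0,-5],"twist":0},
  {"jaw":0.4,"slide":[-39,0,-5],"twist":0},
  {"jaw":0.4,"slide":[-39,0,-5],"twist":0},
  {"jaw":0.4,"slide":[-39,0,-5],"twist":0},
  {"jaw":0.4,"slide":[-39,0,-5],"twist":0},
])

```text
clock: 17.67
tool_pos: [0.4909, -0.3057, 0.0992]
orientation: [0.564, -0.563, -0.427, 0.427]
ft_force: [0.6, -0.1, -1.8]
gripper_width: 0.0591
```

>>> servo_tool([
  {"jaw":0.4,"slide":[-39,0,-5],"twist":0},
  {"jaw":0.4,"slide":[-30,0,-3.8],"twist":0},
  {"jaw":0.4,"slide":[-20,0,-2.5],"twist":0},
  {"jaw":0.4,"slide":[-17,0,-1.8],"twist":-0.06},
  {"jaw":0.4,"slide":[0,0,0],"twist":-0.065},
  {"jaw":0.4,"slide":[0,0,0],"twist":-0.06},
  {"jaw":0.4,"slide":[0,0,0],"twist":0},
])

```text
clock: 18.25
tool_pos: [0.4753, -0.4096, 0.0989]
orientation: [0.522, -0.52, -0.478, 0.478]
ft_force: [-0.0, -0.3, -2.7]
gripper_width: 0.0591
```

Run:
```python
from lib import *
o=manip.get_obs(); T=pose(o); print(o['clock'],o['tool_pos'],jawyaw(o),o['gripper_width'],o['ft_force'],o['moment'])
a=snapshot('wrist');cv2.imwrite('pics/w18.png',a); cv2.imwrite('pics/top18.png',snapshot('top'))
print(delta(o,[.483,-.371,.1]))
```

```text
18.25 [ 0.4753 -0.4096  0.0989] 85.03508737691917 0.059092929242379376 [-0.0447 -0.2832 -2.7001] [ 0.0258 -0.0435 -0.0369]
[39.0921 -1.0971 -4.3055]
```

View pics/w18.png

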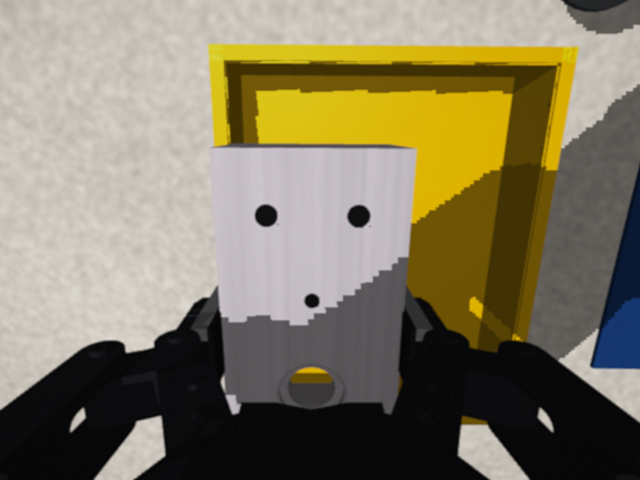

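View pics/top18.png

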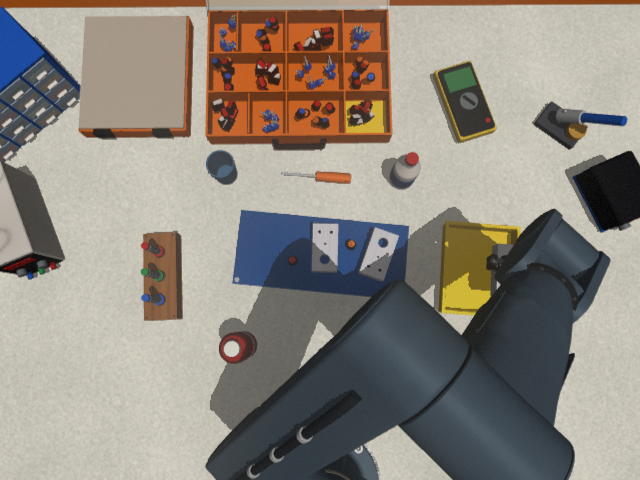

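I miscounted a row, so the box is 39 mm too far over (the wrist image shows the left wall under the left finger). It is still high up, so I'll correct back by 39 mm.

>>> servo_tool([
  {"jaw":0.4,"slide":[15,0,-2],"twist":0},
  {"jaw":0.4,"slide":[17,0,-2.3],"twist":0},
  {"jaw":0.4,"slide":[7,0,0],"twist":0},
  {"jaw":0.4,"slide":[0,20,0],"twist":0},
  {"jaw":0.4,"slide":[0,0,0],"twist":0},
  {"jaw":0.4,"slide":[0,0,0],"twist":0},
])

```text
clock: 18.85
tool_pos: [0.4836, -0.3702, 0.0796]
orientation: [0.522, -0.521, -0.477, 0.478]
ft_force: [-0.6, 0.2, -2.3]
gripper_width: 0.0588
```

Run:
```python
from lib import *
o=manip.get_obs(); T=pose(o); print(o['clock'],o['tool_pos'],jawyaw(o),o['gripper_width'],o['ft_force'],o['moment'])
a=snapshot('wrist');cv2.imwrite('pics/w19.png',a)
print(rot(o))
```

```text
18.85 [ 0.4836 -0.3702  0.0796] 84.94451590933119 0.05881995374641359 [-0.6398  0.1755 -2.2754] [-0.0118 -0.0344  0.0154]
[[ 0.0881 -0.0015 -0.9961]
 [ 0.9961  0.0013  0.0881]
 [ 0.0012 -1.      0.0016]]
```

View pics/w19.png

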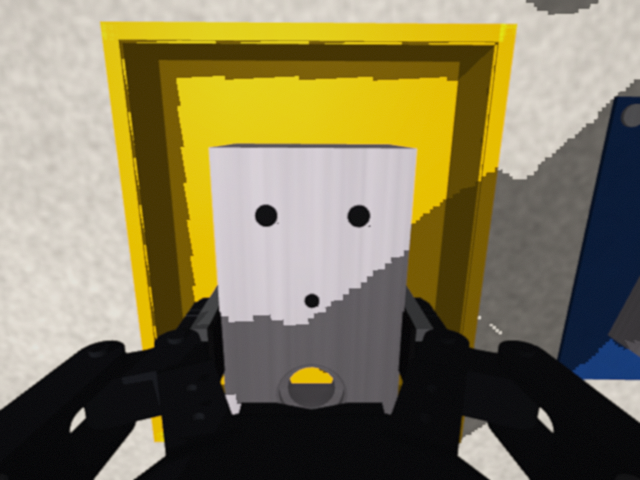

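The box is centred in the bin and parallel to its walls. Lowering.

>>> servo_tool([
  {"jaw":0.4,"slide":[0,15,0],"twist":0},
  {"jaw":0.4,"slide":[0,20,0],"twist":0},
  {"jaw":0.4,"slide":[0,15,0],"twist":0},
  {"jaw":0.4,"slide":[0,8,0],"twist":0},
  {"jaw":0.4,"slide":[0,4,0],"twist":0},
  {"jaw":0.4,"slide":[0,0,0],"twist":0},
  {"jaw":0.4,"slide":[0,0,0],"twist":0},
])

```text
clock: 19.48
tool_pos: [0.4842, -0.3717, 0.019]
orientation: [-0.521, 0.522, 0.477, -0.477]
ft_force: [-0.0, -0.5, -2.8]
gripper_width: 0.0589
```

>>> servo_tool([
  {"jaw":0.4,"slide":[0,2,0],"twist":0},
  {"jaw":0.4,"slide":[0,1.5,0],"twist":0},
  {"jaw":0.4,"slide":[0,0,0],"twist":0},
  {"jaw":0.4,"slide":[0,0,0],"twist":0},
])

```text
clock: 19.82
tool_pos: [0.4839, -0.3714, 0.0148]
orientation: [-0.522, 0.522, 0.477, -0.477]
ft_force: [-0.6, 0.0, -1.5]
gripper_width: 0.0589
```

>>> servo_tool([
  {"jaw":0.4,"slide":[0,1,0],"twist":0},
  {"jaw":0.4,"slide":[0,0.5,0],"twist":0},
  {"jaw":0.4,"slide":[0,0,0],"twist":0},
  {"jaw":0.4,"slide":[0,0,0],"twist":0},
])

```text
clock: 20.15
tool_pos: [0.4839, -0.3715, 0.0139]
orientation: [-0.522, 0.522, 0.477, -0.477]
ft_force: [-1.7, 1.4, 7.1]
gripper_width: 0.0592
```

The box is on the floor at the expected height (.0139), with a reaction of about 9 N. Opening now, then retreating straight up.

>>> servo_tool([
  {"jaw":0.72,"slide":[0,0,0],"twist":0},
  {"jaw":0.8,"slide":[0,0,0],"twist":0},
  {"jaw":0.9,"slide":[0,0,0],"twist":0},
  {"jaw":0.9,"slide":[0,0,0],"twist":0},
  {"jaw":0.9,"slide":[0,0,0],"twist":0},
])

```text
clock: 20.57
tool_pos: [0.4838, -0.3714, 0.013]
orientation: [0.522, -0.522, -0.477, 0.477]
ft_force: [0.4, -0.8, 0.9]
gripper_width: 0.0766
```

Run:
```python
from lib import *
o=manip.get_obs(); T=pose(o); print(o['clock'],o['tool_pos'],jawyaw(o),o['gripper_width'],o['ft_force'],o['moment'])
a=snapshot('wrist');cv2.imwrite('pics/w20.png',a)
```

```text
20.5667 [ 0.4838 -0.3714  0.013 ] 84.91066438512664 0.07663777070262216 [ 0.4115 -0.7506  0.8864] [-0.056   0.0197 -0.0127]
```

View pics/w20.png

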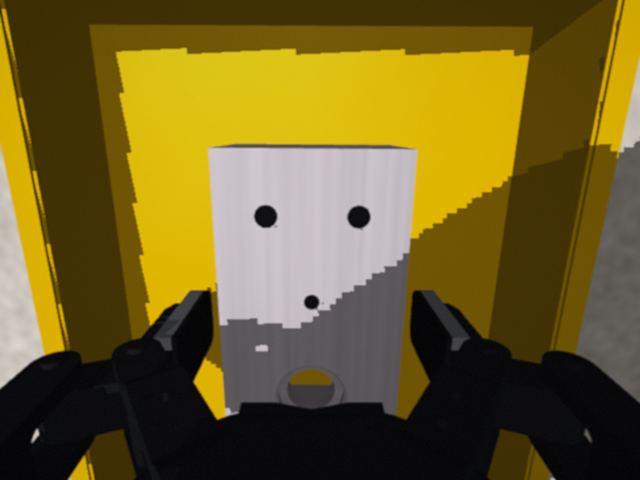

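>>> servo_tool([
  {"jaw":0.9,"slide":[0,-8,0],"twist":0},
  {"jaw":0.9,"slide":[0,-20,0],"twist":0},
  {"jaw":0.9,"slide":[0,-35,0],"twist":0},
  {"jaw":0.9,"slide":[0,-40,0],"twist":0},
  {"jaw":0.9,"slide":[0,-40,0],"twist":0},
  {"jaw":0.9,"slide":[0,-40,0],"twist":0},
  {"jaw":0.9,"slide":[0,-30,0],"twist":0},
  {"jaw":0.9,"slide":[-20,0,0],"twist":0},
  {"jaw":0.9,"slide":[-30,0,30],"twist":0},
  {"jaw":0.9,"slide":[-20,0,30],"twist":0},
  {"jaw":0.9,"slide":[0,0,0],"twist":0},
  {"jaw":0.9,"slide":[0,0,0],"twist":0},
])

```text
clock: 21.62
tool_pos: [0.4172, -0.436, 0.2268]
orientation: [-0.522, 0.522, 0.477, -0.477]
ft_force: [-0.3, -1.1, -1.6]
gripper_width: 0.0769
```

Run:
```python
from lib import *
o=manip.get_obs(); T=pose(o); print(o['clock'],o['tool_pos'],o['joint_velocities'])
for n in('wrist','top','scene'):
  cv2.imwrite(f'pics/{n}21.png',snapshot(n))
```

```text
21.6167 [ 0.4172 -0.436   0.2268] [ 0.0458  0.0096 -0.0117  0.0078 -0.001   0.0152]
```

View pics/wrist21.png

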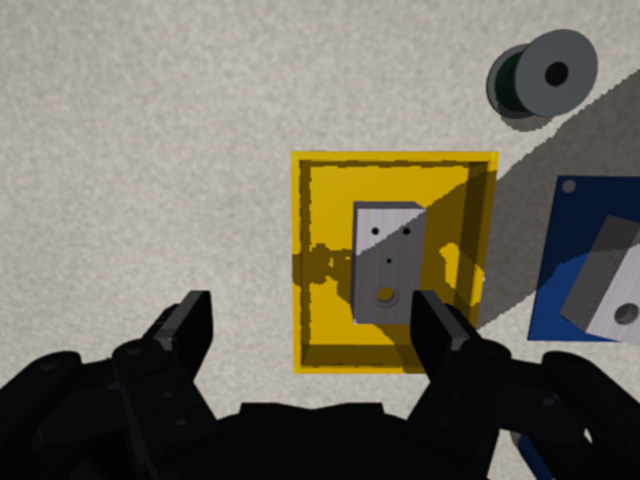

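View pics/scene21.png

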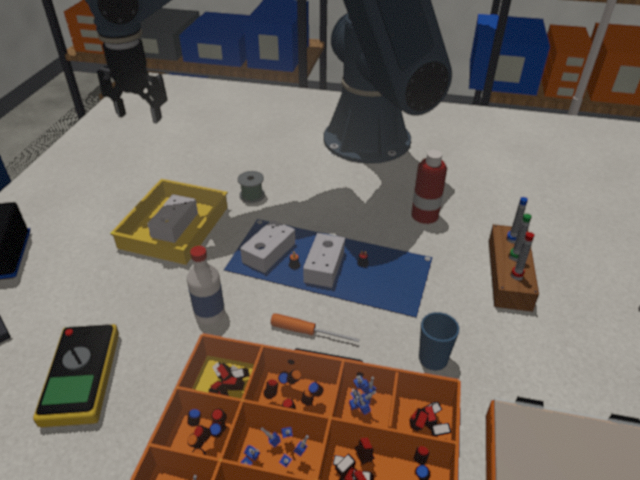

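View pics/top21.png

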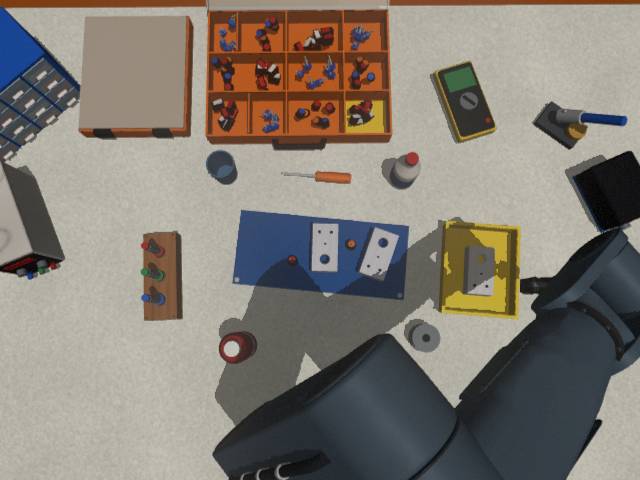

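The box lies flat in the bin, the other two boxes and the rockers are where they were, and the gauges stand in the rack. The arm is clear, so I'm handing in.

```bash
python3 -c "
from station import manip
print(manip.finish_job())"
```

```text
the job is handed in; nothing more can be done
None
```

I checked all three boxes with the green gauge, left to right. The left box was the only reject, and it now lies flat in the yellow bin.

| Box | Gauge result |
|---|---|
| Left | Stopped about 8.5–9 mm in, at about 5 N, so I did not force it. Bad. |
| Middle | Went right through, up to the collar, with no noticeable force. Good. |
| Right | Went right through, up to the collar, with no noticeable force. Good. |

- **Gauge:** it is back upright in its own middle hole of the rack, between the red and blue gauges.
- **Reject box:** I lowered it until it touched the bin floor and only then released it. Contact was at about 9 N, at the height I expected.
- **Last checks:** the final pictures from all three cameras show the reject flat in the bin. The good boxes, rocker switches, other gauges and loose items are where they were. The arm was clear and touching nothing.
- **Time:** the clock stood at about 22 s of the 72 s allowed.

**What disagreed:**
- The wrist camera calibration was about 1.7 mm off sideways. I corrected for this by lining the gauge up with each hole in the picture.
- I miscounted one move and carried the box 39 mm too far over the bin. I put this right while it was still high up, with no contact.

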